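# Level a rocking countertop airer, fit its drying slats and switch it on

### The arm

A 6-joint arm with a two-finger parallel gripper is mounted at the origin on the work surface. World frame = base frame: x ahead of the robot, y to its left, z up, the work surface at z = 0. Lengths are in m, angles in degrees, forces in N, time in s.
With the tool pointing down it reaches from about 0.25 to 0.775 m from the base axis. Payload 4 kg.
Tool frame: the origin (TCP) lies at the very end of the fingers, on their centre line; the grasp point (between the pads) lies 19 mm behind it; z points along the fingers, y is the direction in which the jaws open and shut (so a half turn about z gives the same grasp; the last joint's range is limited). The gripper opens to 94 mm and grips with 3 to 60 N. Pads are 16 mm wide; open, the fingers measure 119 mm over their backs; the gripper's body (75 mm by 177 mm) begins 78 mm behind the grasp point.
Start: joints at [-70.995, 4.996, 78.535, -0, 96.463, -5.907], TCP at [0.232, -0.499, 0.206] pointing down, gripper open.
Joint ranges: [-177.83, 177.83], [-43.37, 116.18], [15.69, 146.23], [-61.86, 241.86], [9.47, 152.12], [-147.06, 147.06]. Speed limits (degrees/s): [159.86, 159.86, 180, 180, 180, 180].

### API

Orientations are given as [roll, pitch, yaw] about the fixed x, y, z axes, in that order (R = Rz(yaw) Ry(pitch) Rx(roll)).
In Python, from plant import * gives the robot as it stands. The module is installed in compiled form; this text tells all that it offers.
- The arm moves only by the tool step_arm, never from a script. Its argument "series" is a list of rows, each a list of 3 entries, a list of its own where there are three numbers: the finger opening in mm, from 0 to 94, then the shift along the world's x, y, z in mm, then the turn about the world's z in degrees. A call has 1 to 10 rows; each row shifts and turns the commanded pose from where the row before left it; what a row does not reach is not made up. A row lasts 1/8 s, in which the tool goes at most 62.5 mm and 10.7 degrees, less where a joint would pass 70% of its speed; a pose out of reach is approached as far as the arm can. A call with a gripper value outside its range is refused whole. The fingers move at their own pace and stop on an object; "force" is the grip in N (left out, the last holds). Time passes only in rows, so rows that do not move let the fingers close. It gives the time, the measured TCP pose, the force and the opening at its end, in the units of the state.
- get_state(): the state, without advancing time (a new reading comes with each control period).
- get_image(name): name is "side" or "top"; returns a dict with "img" (480x640x3 uint8, red, green, blue), "fx", "fy", "cx", "cy" (pixels), "k1" (the pictures are not rectified: a ray, as slopes to the right and down, at radius r is drawn at 1 + k1 r^2 times it, then the intrinsics apply), "R" (3x3) and "t" (3): a world point X has camera coordinates R X + t. Camera axes: x right, y down, z forward; pixel columns grow to the right and rows downward; lengths in m; the calibration is good to about 2 mm. A picture is of the moment at which its call begins. There is no depth.
- job_done(): hands the job in, once; it reports no verdict.
The state is a dict: "time_s": time; "joint_pos": joint angles; "qd": joint speeds; "joint_torque": joint torques, N m; "tcp_pos": TCP position; "ee_rot": TCP orientation; "ft_force": force on the tool from outside, world axes, zero at the start; "moment": the same for the moment, N m; "gripper_width": finger opening in m.
Only numpy, scipy, OpenCV 4.12 (cv2) and the standard library are available. Lean on these libraries where they do the work, as an engineer would, in place of code of your own. Each camera call takes 0.05 s, during which the arm holds its last target.

### The job

The countertop airer rocks because its two front screw feet are too short: turn their knobs until it stands level and steady on all four feet. Then lay every drying slat from the mat across its two cheeks, one to a notch, centred and lying flat, and then press the square membrane key until you feel it (about 6 N). Leave the airer where it stands and do not disturb the other things on the worktop; the slats must still be in place at the end.

Things in the scene. Friction and masses are not known exactly. Their poses are not given: they have to be found in the camera images.
- airer: white countertop airer, 4 kg, loose on four feet: 304 x 270 mm, x -195 to 109, y +-135. Origin: on the worktop under it when level, midway between the cheeks; x from the control strip (edge near the robot) to the rear, y left, z up. Housing top z 52 mm; control strip x -195 to -103, top z 42. A corner with a short foot dips under 3 to 6 N. Rigid rear feet at x 90, y +-95
- notches (a point): point midway between the two cheeks, at notch-floor height (80 mm above the airer's origin). The cheeks: upright plates 12 mm thick along the airer's x, centred on y +-125 mm, each with four notches 36 mm wide centred on the airer's x = -84, -28, 28, 84 mm; teeth between rise 14 mm. A laid slat's origin is at this height, its length along the airer's y
- knob_l (a point): centre of the top face of the left knob: grey, round, fluted, 38 mm across, 34 mm tall, axis upright, standing on the control strip (x = -155, y = +95 mm on the airer); a black mark runs from its centre to its rim
- knob_r (a point): centre of the top face of the right knob, like the left one (x = -155, y = -95 mm on the airer)
- foot_l (a joint): angle of the left screw-foot knob, rad. It grows when turned clockwise seen from above, which lengthens the foot (under the knob) by 6 mm per full turn; stays put, friction 0.06 N m. 0: fully drawn in, 8 mm shorter than the rear feet; 8.38: as long as the rear feet; end stop at 12.5. Starts at 1 to 4.5
- foot_r (a joint): angle of the right screw-foot knob, rad. It grows when turned clockwise seen from above, which lengthens the foot (under the knob) by 6 mm per full turn; stays put, friction 0.06 N m. 0: fully drawn in, 8 mm shorter than the rear feet; 8.38: as long as the rear feet; end stop at 12.5. Starts at 1 to 4.5
- sole_l (a point): centre of the underside of the left screw foot's 28 mm rubber pad (its height above the worktop is the gap left)
- sole_r (a point): centre of the underside of the right screw foot's pad, likewise
- key: grey square membrane key, 30 x 30 mm, 4 mm proud of the strip's top, in the middle of the black panel on the control strip (the small round marks beside it are not keys). Origin: centre of its underside. It gives only 1 mm and is felt at 4 to 5 N, pressed straight down
- key_top (a point): centre of the top of the membrane key (46 mm above the worktop when the airer is level)
- mat: fixed black rubber mat 330 x 300 x 3 mm on which the slats start, beside the airer on either side; origin at the centre of its underside
- slat_1: bare wooden slat, 300 x 24 x 12 mm, 90 g; starts flat on the rubber mat (some of the four may be absent). Origin: centre of its underside; x along its length, z up through its 12 mm thickness
- slat_2: bare wooden slat, 300 x 24 x 12 mm, 90 g; starts flat on the rubber mat (some of the four may be absent). Origin: centre of its underside; x along its length, z up through its 12 mm thickness
- slat_3: bare wooden slat, 300 x 24 x 12 mm, 90 g; starts flat on the rubber mat (some of the four may be absent). Origin: centre of its underside; x along its length, z up through its 12 mm thickness
- slat_4: bare wooden slat, 300 x 24 x 12 mm, 90 g; starts flat on the rubber mat (some of the four may be absent). Origin: centre of its underside; x along its length, z up through its 12 mm thickness
- peg_jar: bystander, leave alone: glass jar with wooden lid, 80 mm across, 100 mm tall; origin: centre of its underside
- scoop_cup: bystander, leave alone: clear plastic measuring cup, 72 mm across, 60 mm tall; origin: centre of its underside
- brush: bystander, leave alone: wooden brush, 180 mm long, lying flat; origin: centre of its underside (x along it)
- polish_tin: bystander, leave alone: flat steel tin, 68 mm across, 35 mm tall; origin: centre of its underside
- soap_bar: bystander, leave alone: white bar 85 x 55 x 30 mm; origin: centre of its underside

How it is judged:
By the outcome, as a careful person would: the job done as asked, in the order asked, and still so for the second after the job is handed in, with the robot touching nothing.
Of slat_1, slat_2, slat_3, slat_4 only 2 to 4 are there at a start; the rules pass over those that are not, and their reading is None.
At some moment in a run one of slat_1, slat_2, slat_3, slat_4 may be knocked a few centimetres aside while the robot is not near it.
Once in a run the grip may slacken for a moment while it holds something.
It also fails if it takes over 210 s, if anything falls off the work surface, if the arm or the gripper's body presses on something with over 40 N, if the wrist force passes 120 N, or if a joint passes its speed limit or range.

## Working session

There is one attempt and no reset: what is moved stays moved. The work goes in short steps, Python scripts to look and compute and a tool call to move; the robot and the scene stay as the last step left them, time stands still between calls to the robot, and variables do not carry over. Pictures are saved under pics/ and viewed, and the job is handed in when it is done.

Besides the shell and the picture viewer there is one more tool, called after "Emit:" as name([rows], argument=value, ...), one row to a line, values as JSON. step_arm: Moves the arm, as the interface text tells. Its arguments: {"type":"object","properties":{"series":{"type":"array","items":{"type":"array"}},"force":{"type":"number"}},"required":["series"]}

```bash
mkdir -p pics; ls
cat > h.py <<'E'
from plant import *
import numpy as np, cv2
def snap(name,fn):
    d=get_image(name); cv2.imwrite('pics/'+fn,cv2.cvtColor(d['img'],cv2.COLOR_RGB2BGR)); np.save('pics/'+fn+'.npy',d,allow_pickle=True); return d
def load(fn): return np.load('pics/'+fn+'.npy',allow_pickle=True).item()
def proj(d,X):
    X=np.atleast_2d(X); c=X@np.array(d['R']).T+np.array(d['t']); s=c[:,:2]/c[:,2:]; r2=(s**2).sum(1,keepdims=True)
    s=s*(1+d['k1']*r2); return s*[d['fx'],d['fy']]+[d['cx'],d['cy']]
def unproj(d,p,z):
    p=np.atleast_2d(p).astype(float); q=(p-[d['cx'],d['cy']])/[d['fx'],d['fy']]; s=q.copy()
    for _ in range(30): s=q/(1+d['k1']*(s**2).sum(1,keepdims=True))
    R=np.array(d['R']);t=np.array(d['t']); C=-R.T@t; ray=np.c_[s,np.ones(len(s))]@R
    return C+ray*((z-C[2])/ray[:,2])[:,None]
E
python3 - <<'E'
from h import *
s=get_state(); print(s)
for n in('top','side'):
    d=snap(n,n+'0.png'); print({k:d[k] for k in d if k!='img'}, 'C',-np.array(d['R']).T@np.array(d['t']))
E
```

```text
pics
{'time_s': 0.0, 'joint_pos': array([-7.09936436e+01,  5.03744987e+00,  7.86228175e+01, -1.67584783e-03,
        9.64626421e+01, -5.90732470e+00]), 'qd': array([ 0.01300572, -0.00665772, -0.10810256, -0.0796171 , -0.02167341,
       -0.02488363]), 'joint_torque': array([-2.01623494e-03, -3.40183425e+01, -3.02433980e+01,  7.16252206e-02,
        3.31354339e-02, -1.85465296e-04]), 'tcp_pos': array([ 0.23149681, -0.4983107 ,  0.20433707]), 'ee_rot': array([-1.79877572e+02, -1.09930445e-02,  2.49134825e+01]), 'ft_force': array([0.94290237, 0.87101844, 0.02172458]), 'moment': array([ 0.04758874, -0.00307255,  0.04050204]), 'gripper_width': 0.09388047959875051}
{'fx': 454.6239991271745, 'fy': 454.6239991271745, 'cx': 323.3610955518422, 'cy': 241.39483181064566, 'k1': -0.042781622186636815, 'R': array([[ 0.0289579 , -0.99956175,  0.00614321],
       [-0.99769359, -0.02928014, -0.06123866],
       [ 0.0613917 , -0.0043557 , -0.99810425]]), 't': array([-0.01824356,  0.56792747,  1.10327454])} C [0.49941399 0.00319897 1.13607419]
{'fx': 622.9544635799808, 'fy': 622.9544635799808, 'cx': 319.18993740132, 'cy': 235.51281440492482, 'k1': -0.22110279450896622, 'R': array([[-0.78925323, -0.61401291,  0.0082147 ],
       [-0.39525235,  0.49772918, -0.77203707],
       [ 0.46995204, -0.61257963, -0.63552441]]), 't': array([0.46152627, 0.30709412, 1.47792485])} C [-0.20891301  1.03588004  1.17255407]
```

View pics/top0.png

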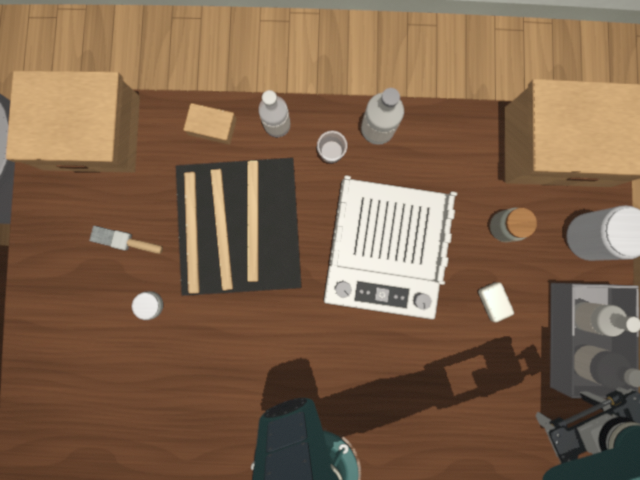

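View pics/side0.png

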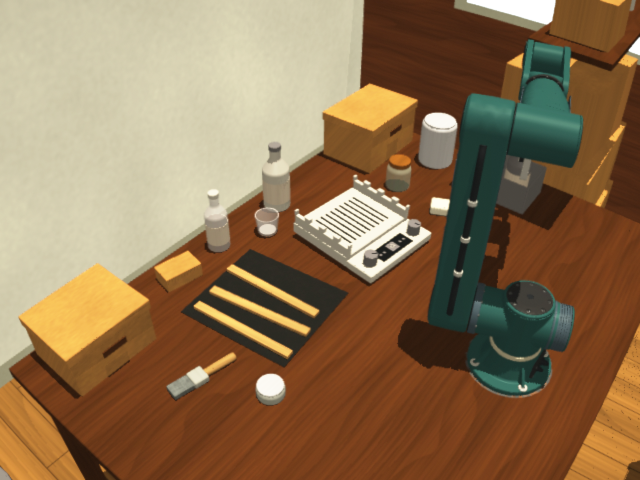

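Run:
```python
from h import *
im=cv2.imread('pics/top0.png')
c=im[165:330,310:470]; cv2.imwrite('pics/z1.png',cv2.resize(c,None,fx=3.6,fy=3.6,interpolation=cv2.INTER_CUBIC))
im=cv2.imread('pics/side0.png')
c=im[170:290,280:440]; cv2.imwrite('pics/z2.png',cv2.resize(c,None,fx=4.5,fy=4.5,interpolation=cv2.INTER_CUBIC))
# slats
im=cv2.imread('pics/top0.png');d=load('top0.png')
hsv=cv2.cvtColor(im,cv2.COLOR_BGR2HSV)
m=cv2.inRange(hsv,(8,50,150),(30,200,255)); m[:150]=0;m[305:]=0;m[:,:181]=0;m[:,300:]=0
n,l,st,ce=cv2.connectedComponentsWithStats(m)
for i in range(1,n):
    if st[i,4]<300: continue
    ys,xs=np.where(l==i); P=unproj(d,np.c_[xs,ys],0.015)[:,:2]
    r=cv2.minAreaRect((P*1000).astype(np.float32)); print(st[i],r, P.mean(0))
    q=P-P.mean(0); w,v=np.linalg.eigh(q.T@q); a=v[:,1]; print('ang',np.degrees(np.arctan2(a[1],a[0])))
```

```text
[ 247  161   11  120 1224] ((616.3477783203125, 176.612060546875), (296.7957458496094, 24.785715103149414), 2.19372820854187) [0.61456772 0.1756244 ]
ang -177.85193441467973
[ 211  169   21  121 1206] ((592.7710571289062, 252.43434143066406), (299.9228515625, 25.374286651611328), 7.966938495635986) [0.59273202 0.2525111 ]
ang -172.045897804747
[ 184  172   15  121 1228] ((583.0436401367188, 326.7882385253906), (299.3758850097656, 25.73480224609375), 4.766987323760986) [0.58183972 0.32671217]
ang -175.365573110028
```

View pics/z1.png

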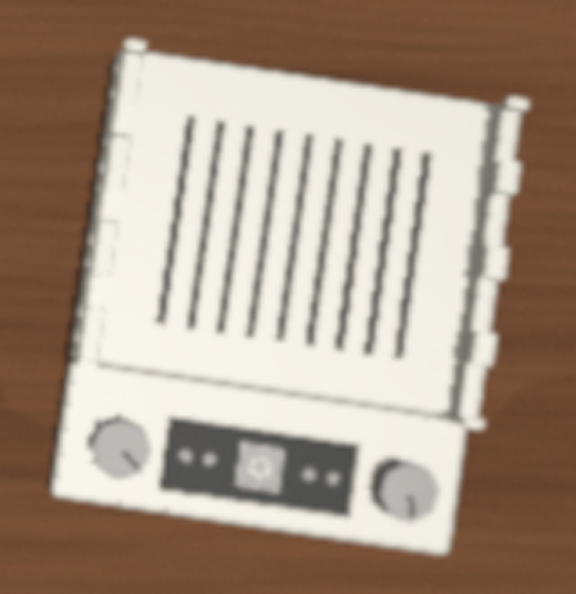

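View pics/z2.png

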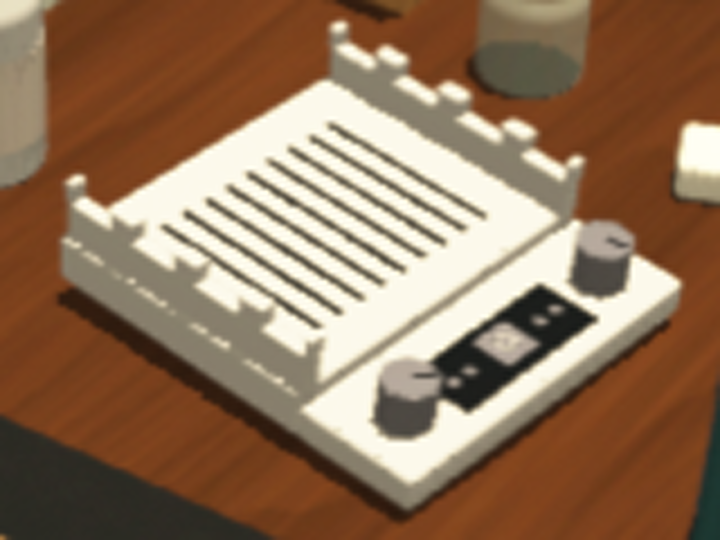

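```bash
cat > fit.py <<'E'
from h import *
from scipy.optimize import least_squares
def pose(p):
    x,y,yaw,pitch=p[:4]
    cy,sy=np.cos(yaw),np.sin(yaw); cp,sp=np.cos(pitch),np.sin(pitch)
    Rz=np.array([[cy,-sy,0],[sy,cy,0],[0,0,1]]); Ry=np.array([[cp,0,sp],[0,1,0],[-sp,0,cp]])
    R=Rz@Ry; piv=np.array([.09,0,0])
    def f(X): 
        X=np.atleast_2d(X)
        return (X-piv)@Ry.T@Rz.T+piv@Rz.T+[x,y,0]
    return f
K={'kl':[-.155,.095,.076],'kr':[-.155,-.095,.076],'key':[-.149,0,.046],'fl':[-.195,.135,.042],'fr':[-.195,-.135,.042]}
top={'kl':(120,447),'kr':(408,492),'key':(260,468),'fl':(51,496),'fr':(446,553)}
side={'kl':(413,380),'kr':(606,239),'key':(506,342),'fl':(408,485),'fr':(682,285)}
if __name__=='__main__':
    dt,ds=load('top0.png'),load('side0.png')
    T={k:np.array([310,165])+np.array(v)/3.6 for k,v in top.items()}
    S={k:np.array([280,170])+np.array(v)/4.5 for k,v in side.items()}
    ks=list(K)
    def res(p):
        f=pose(p); X=f(np.array([K[k] for k in ks]))
        return np.r_[(proj(dt,X)-[T[k] for k in ks]).ravel(),(proj(ds,X)-[S[k] for k in ks]).ravel()]
    for fix in (None,0,.016,.0222):
        g=(lambda p:res(p)) if fix is None else (lambda p:res(np.r_[p[:3],fix]))
        r=least_squares(g,[.5,-.15,-.14,0])
        print(r.x,r.cost); print(np.round(r.fun.reshape(2,-1,2),2).tolist())
    for n,d,c in(('top',dt,T),('side',ds,S)): pass
E
python3 fit.py
```

```text
[ 0.59572106 -0.16602601 -0.12117097 -0.03647404] 9.69087785452661
[[[0.46, 1.6], [0.49, 1.13], [0.35, -1.86], [0.15, 0.73], [0.68, 1.44]], [[-1.24, -0.05], [-0.8, 0.66], [-2.33, -0.45], [0.08, 0.33], [-0.17, -0.14]]]
[ 0.59294436 -0.16243558 -0.12005061  0.        ] 21.989564854093615
[[[-0.68, 1.88], [0.04, 1.43], [-0.52, -1.16], [-1.18, 1.7], [0.43, 2.45]], [[-1.59, -1.92], [-1.0, -1.26], [-2.32, -2.05], [0.14, -1.61], [0.11, -2.19]]]
[ 0.59162802 -0.16086938 -0.11956931  0.        ] 35.19135251959135
[[[-1.18, 2.0], [-0.16, 1.55], [-0.9, -0.86], [-1.77, 2.12], [0.32, 2.88]], [[-1.75, -2.74], [-1.09, -2.11], [-2.31, -2.76], [0.17, -2.47], [0.23, -3.1]]]
[ 0.59110204 -0.16026318 -0.11937928  0.        ] 41.593584909007944
[[[-1.38, 2.05], [-0.23, 1.6], [-1.04, -0.74], [-1.99, 2.29], [0.28, 3.05]], [[-1.81, -3.06], [-1.12, -2.43], [-2.3, -3.03], [0.18, -2.81], [0.28, -3.46]]]
```

```bash
sed -i "s/-.149,0,.046/-.155,0,.046/; s/(None,0,.016,.0222)/(None,-.0157,-.0216,-.028)/" fit.py; python3 fit.py
python3 - <<'E'
from h import *
for n,z in(('top',.003),('side',.003)):
    im=cv2.imread(f'pics/{n}0.png')
    c=im[150:310,165:310] if n=='top' else im[240:370,175:355]
    cv2.imwrite(f'pics/m_{n}.png',cv2.resize(c,None,fx=4,fy=4,interpolation=cv2.INTER_CUBIC))
E
```

```text
[ 0.5969389  -0.16612849 -0.12059684 -0.03698603] 4.724936925676191
[[[0.55, 1.12], [0.57, 0.61], [0.06, 0.11], [0.25, 0.27], [0.76, 0.92]], [[-1.55, -0.22], [-1.13, 0.49], [-1.03, 0.42], [-0.23, 0.15], [-0.51, -0.31]]]
[ 0.59535657 -0.16401855 -0.11992322  0.        ] 8.943569881601132
[[[-0.12, 1.29], [0.3, 0.78], [-0.44, 0.53], [-0.53, 0.84], [0.61, 1.5]], [[-1.76, -1.31], [-1.25, -0.63], [-1.01, -0.55], [-0.19, -0.98], [-0.35, -1.5]]]
[ 0.59580597 -0.16460188 -0.12010529  0.        ] 6.927351421523383
[[[0.06, 1.24], [0.37, 0.73], [-0.3, 0.41], [-0.32, 0.68], [0.65, 1.34]], [[-1.7, -1.01], [-1.22, -0.32], [-1.02, -0.28], [-0.2, -0.66], [-0.4, -1.17]]]
[ 0.59628395 -0.16523703 -0.12031302  0.        ] 5.475530180648365
[[[0.27, 1.19], [0.45, 0.68], [-0.15, 0.29], [-0.08, 0.51], [0.7, 1.16]], [[-1.64, -0.68], [-1.18, 0.02], [-1.02, 0.01], [-0.21, -0.32], [-0.44, -0.81]]]
```

View pics/m_top.png

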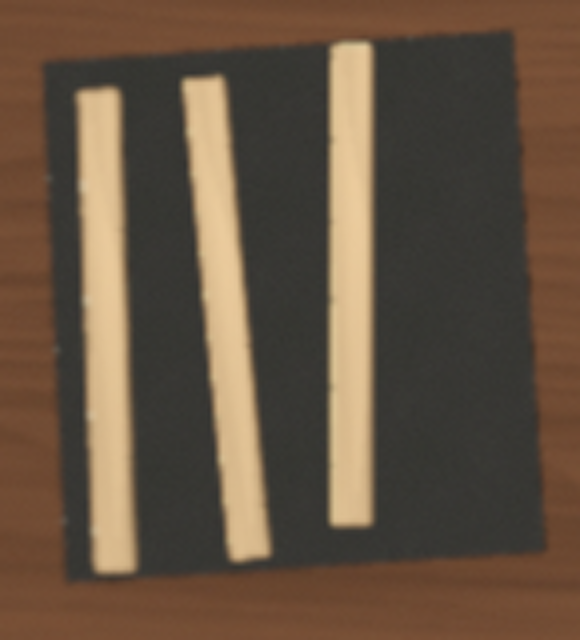

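View pics/m_side.png

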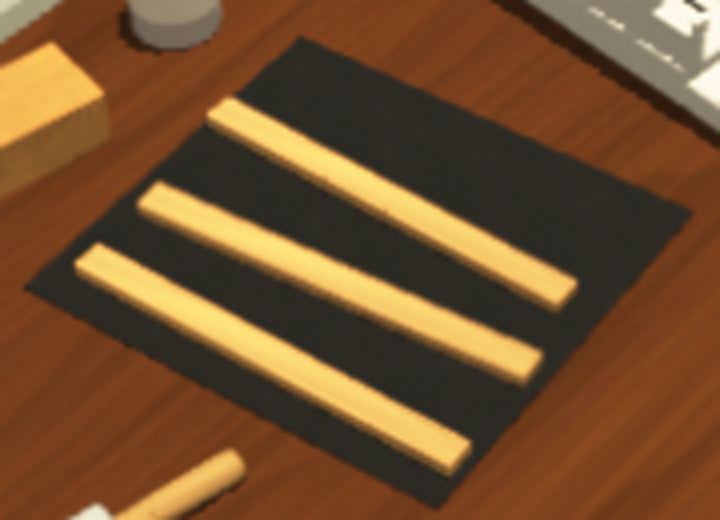

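Run:
```python
from h import *
import fit
dt,ds=load('top0.png'),load('side0.png')
for k in fit.K:
    pt=np.array([310,165])+np.array(fit.top[k])/3.6; ps=np.array([280,170])+np.array(fit.side[k])/4.5
    Z=np.linspace(0,.1,1001); best=min(Z,key=lambda z:np.linalg.norm(unproj(dt,pt,z)-unproj(ds,ps,z)))
    print(k,round(best,4),unproj(dt,pt,best),unproj(ds,ps,best))
for n,c,o in(('top',[(43,62),(513,32),(546,550),(67,580)],(165,150)),('side',[(302,38),(692,212),(436,506),(26,288)],(175,240))):
    P=unproj(load(n+'0.png'),np.array(o)+np.array(c)/4,.003); print(n,P.round(4).tolist(),np.linalg.norm(P-np.roll(P,1,0),axis=1))
s=get_state(); print(s['tcp_pos'])
```

```text
kl 0.0661 [[ 0.45441991 -0.05153245  0.0661    ]] [[ 0.44852734 -0.05547868  0.0661    ]]
kr 0.0694 [[ 0.43055781 -0.2395391   0.0694    ]] [[ 0.42617703 -0.24259733  0.0694    ]]
key 0.0387 [[ 0.44190031 -0.14689748  0.0387    ]] [[ 0.43921657 -0.14876929  0.0387    ]]
fl 0.0321 [[ 0.41892794 -0.00786386  0.0321    ]] [[ 0.41773364 -0.00873085  0.0321    ]]
fr 0.0305 [[ 0.38782858 -0.27486747  0.0305    ]] [[ 0.38432978 -0.2772901   0.0305    ]]
top [[0.7506, 0.3775, 0.003], [0.7781, 0.0805, 0.003], [0.4529, 0.0492, 0.003], [0.4253, 0.3463, 0.003]] [0.32681125 0.29829311 0.32665434 0.29842278]
side [[0.7719, 0.0816, 0.003], [0.4479, 0.051, 0.003], [0.4211, 0.3463, 0.003], [0.7441, 0.3777, 0.003]] [0.29737306 0.32546968 0.29654301 0.3244651 ]
[ 0.23148519 -0.49837169  0.20443276]
```

Emit:
step_arm([
  [64,[20,26,0],10],
  [64,[20,26,0],10],
  [64,[20,26,0],10],
  [64,[20,26,0],10],
  [64,[20,26,0],10],
  [64,[20,26,0],10],
  [64,[20,26,0],10],
  [64,[20,26,0],10],
  [64,[20,26,0],10],
  [64,[17,23,0],10],
], force=10)

```text
time_s: 1.35
tcp_pos: [0.4291, -0.2406, 0.2049]
ee_rot: [-180.0, -0.1, 125.3]
ft_force: [1.6, -1.2, 0.0]
gripper_width: 0.0644
```

Emit:
step_arm([
  [64,[0,0,-30],10],
  [64,[0,0,-30],10],
  [64,[0,0,-20],10],
  [64,[0,0,0],10],
  [64,[0,0,0],0],
])

```text
time_s: 1.98
tcp_pos: [0.4283, -0.2415, 0.1247]
ee_rot: [180.0, -0.1, 164.8]
ft_force: [0.2, 0.7, 0.3]
gripper_width: 0.064
```

```bash
cat > look.py <<'E'
from h import *
import sys
t=sys.argv[1]
s=get_state(); print(s['time_s'],s['tcp_pos'].round(4),s['ee_rot'].round(1),s['ft_force'].round(2),s['moment'].round(3),s['gripper_width'],s['joint_pos'].round(0))
for n in('top','side'):
    d=snap(n,f'{n}_{t}.png')
    im=cv2.cvtColor(d['img'],cv2.COLOR_RGB2BGR); 
    (u,v)=proj(d,s['tcp_pos'])[0]; print(n,u,v)
    if len(sys.argv)>2: (u,v)=proj(d,[float(a) for a in sys.argv[2].split(',')])[0]
    w=int(sys.argv[3]) if len(sys.argv)>3 else 60
    x0=int(np.clip(u-w,0,640-2*w)); y0=int(np.clip(v-w,0,480-2*w)); f=560/(2*w)
    print('crop',n,x0,y0,f)
    cv2.imwrite(f'pics/c_{n}_{t}.png',cv2.resize(im[y0:y0+2*w,x0:x0+2*w],None,fx=f,fy=f,interpolation=cv2.INTER_CUBIC))
a=cv2.imread(f'pics/c_top_{t}.png');b=cv2.imread(f'pics/c_side_{t}.png')
cv2.imwrite(f'pics/c_{t}.png',cv2.resize(np.hstack([a,b]),(800,400),interpolation=cv2.INTER_AREA))
E
python3 look.py a1
```

```text
1.975 [ 0.4283 -0.2415  0.1247] [ 1.800e+02 -1.000e-01  1.648e+02] [0.25 0.68 0.28] [ 0.073 -0.163 -0.022] 0.06404766865031673 [ -36.   -1.   94.    0.   87. -111.]
top 429.8116448074746 304.4860491024663
crop top 369 244 4.666666666666667
side 415.8608932146733 207.63030328930668
crop side 355 147 4.666666666666667
```

View pics/c_a1.png

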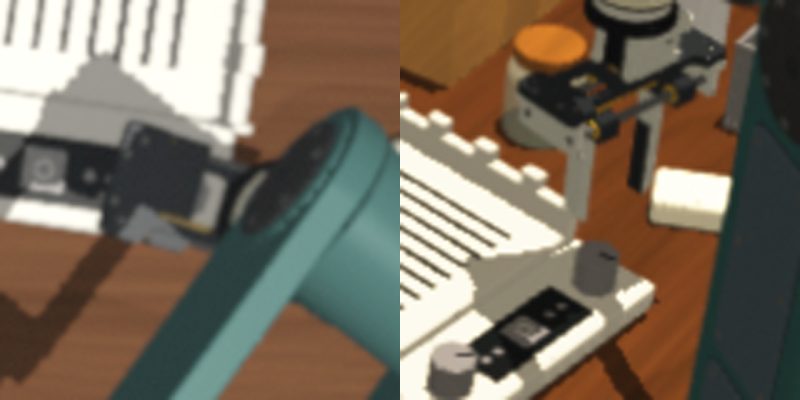

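Emit:
step_arm([
  [64,[0,0,-30],0],
  [64,[0,0,-30],0],
  [64,[0,0,-18],0],
  [30,[0,0,0],0],
  [30,[0,0,0],0],
  [30,[0,0,0],0],
  [30,[0,0,0],0],
], force=8)

```text
time_s: 2.95
tcp_pos: [0.43, -0.241, 0.0489]
ee_rot: [179.9, 0.2, 164.9]
ft_force: [1.7, 4.6, 4.7]
gripper_width: 0.0377
```

```bash
python3 look.py a2
```

```text
2.95 [ 0.43   -0.241   0.0489] [179.9   0.2 164.9] [1.72 4.57 4.65] [ 0.959 -0.424 -0.01 ] 0.037686461127794633 [ -36.    3.   99.    0.   78. -111.]
top 422.01755252481746 301.32762127707747
crop top 362 241 4.666666666666667
side 412.5405086409188 228.42142667788383
crop side 352 168 4.666666666666667
```

View pics/c_a2.png

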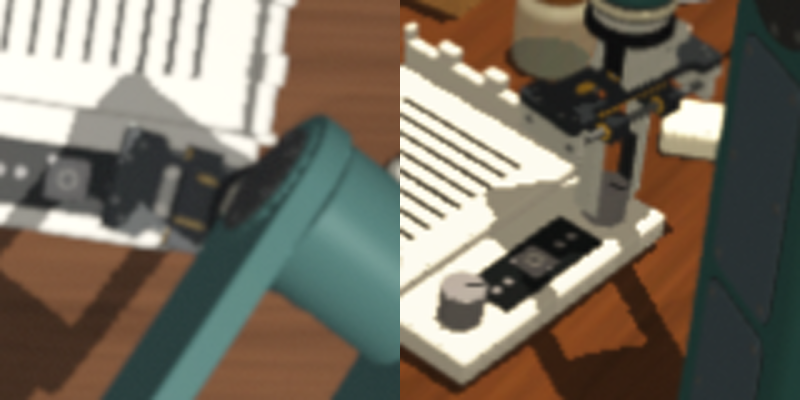

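Emit:
step_arm([
  [30,[0,0,1],-10],
  [30,[0,0,0.2],-10],
  [30,[0,0,0.2],-10],
  [30,[0,0,0.2],-10],
  [30,[0,0,0.2],-10],
  [30,[0,0,0.2],-10],
  [30,[0,0,0.2],-10],
  [30,[0,0,0.2],-10],
  [30,[0,0,0.2],0],
  [30,[0,0,0],0],
])

```text
time_s: 4.3
tcp_pos: [0.4304, -0.241, 0.0504]
ee_rot: [179.8, -0.1, 84.9]
ft_force: [4.9, 3.4, -1.7]
gripper_width: 0.0378
```

```bash
python3 look.py a3
```

```text
4.3 [ 0.4304 -0.241   0.0504] [ 1.798e+02 -1.000e-01  8.490e+01] [ 4.87  3.38 -1.71] [ 0.732 -1.048 -0.037] 0.03776720751913498 [-36.   3.  99.   0.  78. -31.]
top 422.1472943063478 301.17766798634466
crop top 362 241 4.666666666666667
side 412.4508988688193 227.94485840094958
crop side 352 167 4.666666666666667
```

View pics/c_a3.png

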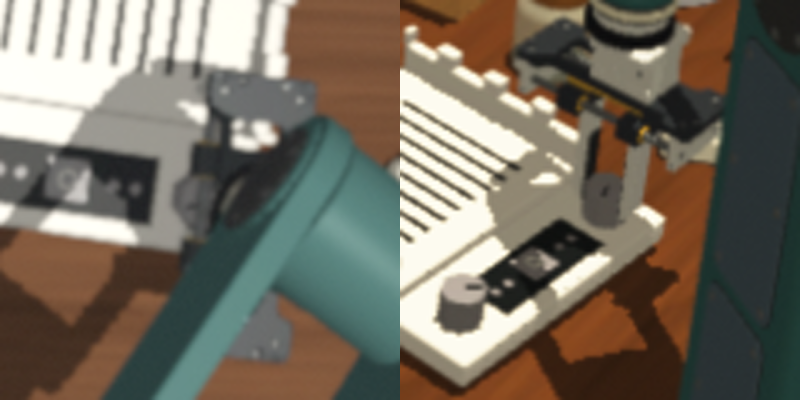

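Emit:
step_arm([
  [30,[1.5,0.5,0.2],-10],
  [30,[0,0,0.2],-10],
  [30,[0,0,0.2],-10],
  [30,[0,0,0.2],-10],
  [30,[0,0,0.2],-10],
  [30,[0,0,0.2],-10],
  [30,[0,0,0.2],-10],
  [30,[0,0,0.2],-10],
  [30,[0,0,0.2],0],
  [30,[0,0,0],0],
])

```text
time_s: 5.65
tcp_pos: [0.4305, -0.2411, 0.0518]
ee_rot: [-180.0, -0.0, 5.1]
ft_force: [1.5, 1.8, -1.5]
gripper_width: 0.0378
```

Emit:
step_arm([
  [30,[0,0,0.2],-10],
  [30,[0,0,0.2],-10],
  [30,[0,0,0.2],-10],
  [30,[0,0,0.2],-10],
  [30,[0,0,0.2],-10],
  [30,[0,0,0.2],-10],
  [30,[0,0,0.2],-10],
  [30,[0,0,0.2],-10],
  [30,[0,0,0.2],0],
  [30,[0,0,0],0],
])

```text
time_s: 6.9
tcp_pos: [0.4309, -0.2407, 0.0533]
ee_rot: [-179.9, 0.0, -75.0]
ft_force: [4.1, 3.3, -4.4]
gripper_width: 0.0378
```

```bash
python3 look.py a4
```

```text
6.9 [ 0.4309 -0.2407  0.0533] [-179.9    0.   -75. ] [ 4.12  3.29 -4.41] [ 0.783 -0.867 -0.04 ] 0.03783580895269246 [-36.   3.  99.   0.  79. 129.]
top 422.28630862861434 301.0399770361604
crop top 362 241 4.666666666666667
side 412.34300748237587 227.15459466888626
crop side 352 167 4.666666666666667
```

View pics/c_a4.png

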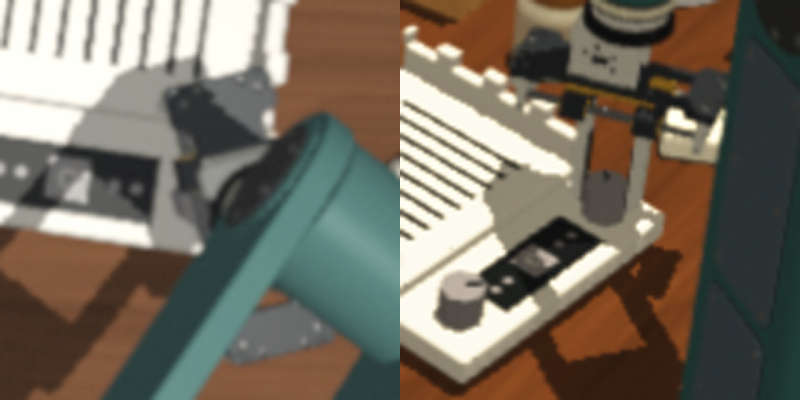

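Emit:
step_arm([
  [56,[0,0,0],0],
  [56,[0,0,0],0],
  [56,[0,0,0],10],
  [56,[0,0,0],10],
  [56,[0,0,0],10],
  [56,[0,0,0],10],
  [56,[0,0,0],10],
  [56,[0,0,0],10],
  [56,[0,0,0],10],
  [56,[0,0,0],10],
])

```text
time_s: 8.25
tcp_pos: [0.4299, -0.2421, 0.0541]
ee_rot: [179.9, 0.0, 5.3]
ft_force: [-0.9, 1.4, -0.0]
gripper_width: 0.0557
```

Emit:
step_arm([
  [56,[0,0,0],10],
  [56,[0,0,0],10],
  [56,[0,0,0],10],
  [56,[0,0,0],10],
  [56,[0,0,0],10],
  [56,[0,0,0],10],
  [56,[0,0,0],10],
  [56,[0,0,0],10],
  [56,[0,0,0],10],
  [56,[0,0,0],10],
])

```text
time_s: 9.5
tcp_pos: [0.4299, -0.2421, 0.0541]
ee_rot: [-180.0, 0.1, 105.3]
ft_force: [0.4, 0.8, 0.8]
gripper_width: 0.0562
```

Emit:
step_arm([
  [30,[0,0,-2],0],
  [30,[0,0,0],0],
  [30,[0,0,0],0],
  [30,[0,0,0],0],
])

```text
time_s: 10.0
tcp_pos: [0.4311, -0.2413, 0.0517]
ee_rot: [179.9, 0.0, 104.9]
ft_force: [4.3, 0.7, -2.5]
gripper_width: 0.0377
```

Emit:
step_arm([
  [30,[0,0,0.2],-10],
  [30,[0,0,0.2],-10],
  [30,[0,0,0.2],-10],
  [30,[0,0,0.2],-10],
  [30,[0,0,0.2],-10],
  [30,[0,0,0.2],-10],
  [30,[0,0,0.2],-10],
  [30,[0,0,0.2],-10],
  [30,[0,0,0],0],
  [30,[0,0,0],0],
])

```text
time_s: 11.25
tcp_pos: [0.431, -0.2412, 0.0531]
ee_rot: [180.0, -0.1, 24.9]
ft_force: [5.3, 1.0, -3.9]
gripper_width: 0.0379
```

```bash
python3 look.py a5 .5,-.15,.05 100
```

```text
11.25 [ 0.431  -0.2412  0.0531] [ 1.80e+02 -1.00e-01  2.49e+01] [ 5.31  1.03 -3.95] [ 0.11  -0.941 -0.006] 0.037914542301816866 [-36.   3.  99.   0.  79.  29.]
top 422.4957393556752 301.00045149536817
crop top 284 170 2.8
side 412.40539905157254 227.10504141173584
crop side 275 134 2.8
```

View pics/c_a5.png

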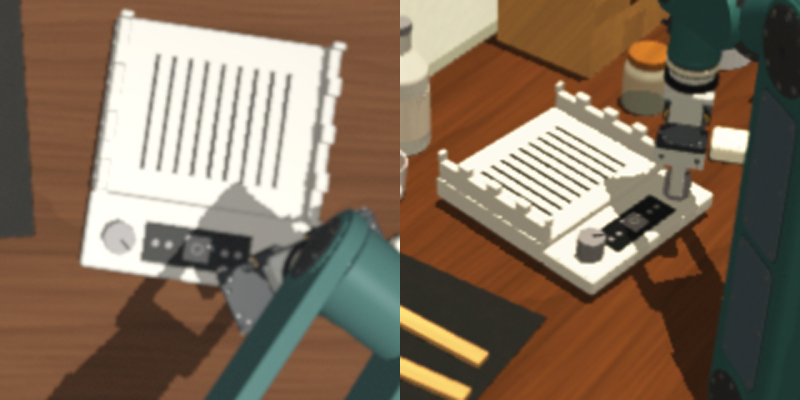

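Emit:
step_arm([
  [30,[1,0,0.2],-10],
  [30,[0,0,0.2],-10],
  [30,[0,0,0.2],-10],
  [30,[0,0,0.2],-10],
  [30,[0,0,0.2],-10],
  [30,[0,0,0.2],-10],
  [30,[0,0,0.2],-10],
  [30,[0,0,0.2],-10],
  [30,[0,0,0.2],-10],
  [30,[0,0,0.2],-10],
])

```text
time_s: 12.6
tcp_pos: [0.4316, -0.2408, 0.0548]
ee_rot: [-179.9, 0.0, -75.4]
ft_force: [4.4, 1.5, -4.6]
gripper_width: 0.038
```

Emit:
step_arm([
  [56,[0,0,0],0],
  [56,[0,0,0],0],
  [56,[0,0,0],10],
  [56,[0,0,0],10],
  [56,[0,0,0],10],
  [56,[0,0,0],10],
  [56,[0,0,0],10],
  [56,[0,0,0],10],
  [56,[0,0,0],10],
  [56,[0,0,0],10],
])

```text
time_s: 13.85
tcp_pos: [0.4307, -0.2416, 0.0555]
ee_rot: [180.0, 0.1, 5.3]
ft_force: [-0.0, 0.3, 0.2]
gripper_width: 0.0561
```

Emit:
step_arm([
  [56,[0,0,0],10],
  [56,[0,0,0],10],
  [56,[0,0,0],10],
  [56,[0,0,0],10],
  [56,[0,0,0],10],
  [56,[0,0,0],10],
  [56,[0,0,0],10],
  [56,[0,0,0],10],
  [56,[0,0,0],10],
  [56,[0,0,0],10],
])

```text
time_s: 15.1
tcp_pos: [0.4307, -0.2417, 0.0555]
ee_rot: [-180.0, 0.0, 105.3]
ft_force: [-0.0, -0.2, 0.2]
gripper_width: 0.0565
```

Emit:
step_arm([
  [30,[0,0,-2],0],
  [30,[0,0,0],0],
  [30,[0,0,0],0],
  [30,[0,0,0],0],
])

```text
time_s: 15.6
tcp_pos: [0.4317, -0.2411, 0.0532]
ee_rot: [179.9, -0.0, 104.9]
ft_force: [2.8, 1.0, -2.0]
gripper_width: 0.0378
```

```bash
python3 look.py a6
```

```text
15.6 [ 0.4317 -0.2411  0.0532] [179.9  -0.  104.9] [ 2.84  0.98 -1.98] [ 0.117 -0.595 -0.048] 0.03782644256074791 [-36.   3.  99.   0.  79. -51.]
top 422.4714644569999 300.69900011394765
crop top 362 240 4.666666666666667
side 412.18113667886973 226.99778021949976
crop side 352 166 4.666666666666667
```

View pics/c_a6.png

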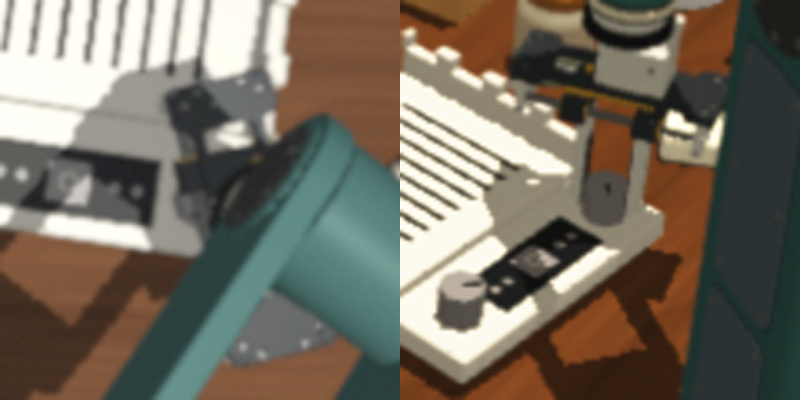

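Run:
```python
from h import *
o=[]
for t in('0','_a3','_a4','_a5','_a6'):
    im=cv2.imread(f'pics/side{t}.png'); c=im[210:250,395:435] ; c=np.clip(c.astype(float)*1.8,0,255).astype(np.uint8)
    o.append(cv2.resize(c,None,fx=4,fy=4,interpolation=cv2.INTER_CUBIC)); 
cv2.imwrite('pics/k.png',np.hstack(o))
```

```text
(no output)
```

View pics/k.png

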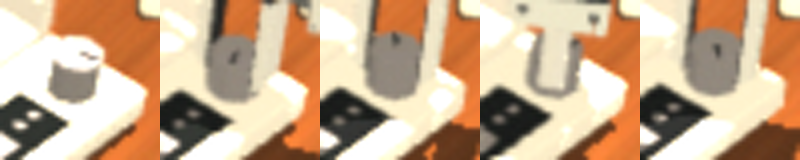

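Emit:
step_arm([
  [30,[0,0,0.2],-10],
  [30,[0,0,0.2],-10],
  [30,[0,0,0.2],-10],
  [30,[0,0,0.2],-10],
])

```text
time_s: 16.2
tcp_pos: [0.4318, -0.241, 0.0539]
ee_rot: [179.9, -0.1, 64.6]
ft_force: [5.4, -0.0, -1.5]
gripper_width: 0.0374
```

Emit:
step_arm([
  [30,[0,0,0.2],-10],
  [30,[0,0,0.2],-10],
  [30,[0,0,0],0],
])

```text
time_s: 16.58
tcp_pos: [0.4319, -0.241, 0.0543]
ee_rot: [180.0, -0.1, 44.9]
ft_force: [4.5, 0.7, -3.3]
gripper_width: 0.0378
```

```bash
python3 look.py a7
```

```text
16.575 [ 0.4319 -0.241   0.0543] [ 1.80e+02 -1.00e-01  4.49e+01] [ 4.55  0.72 -3.27] [ 0.168 -0.888 -0.034] 0.03780008619349341 [-36.   3.  99.   0.  79.   9.]
top 422.53775426670256 300.6735515951269
crop top 362 240 4.666666666666667
side 412.1650846859525 226.70510707608042
crop side 352 166 4.666666666666667
```

Emit:
step_arm([
  [30,[0,0,0.2],-10],
  [30,[0,0,0.2],-10],
  [30,[0,0,0.2],-10],
  [30,[0,0,0.2],-10],
  [30,[0,0,0.2],-10],
])

```text
time_s: 17.3
tcp_pos: [0.4319, -0.2411, 0.0552]
ee_rot: [-180.0, -0.1, -5.3]
ft_force: [5.9, 0.5, -3.4]
gripper_width: 0.0377
```

```bash
python3 look.py a8
```

```text
17.3 [ 0.4319 -0.2411  0.0552] [-1.8e+02 -1.0e-01 -5.3e+00] [ 5.94  0.47 -3.36] [ 0.084 -0.945  0.131] 0.03767640851968793 [-36.   3.  99.   0.  79.  60.]
top 422.66814964893007 300.6752673419027
crop top 362 240 4.666666666666667
side 412.19819156567473 226.4352558598778
crop side 352 166 4.666666666666667
```

View pics/c_a8.png

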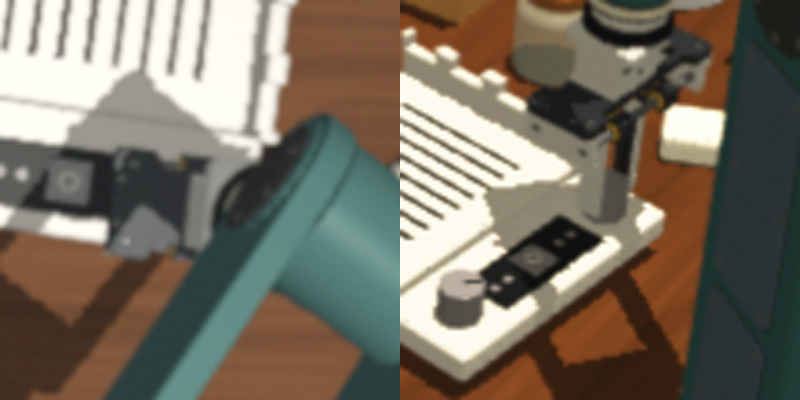

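Emit:
step_arm([
  [30,[0,0,0],-10],
])

```text
time_s: 17.52
tcp_pos: [0.4319, -0.2411, 0.0553]
ee_rot: [-180.0, -0.1, -15.3]
ft_force: [4.3, 1.0, -4.1]
gripper_width: 0.038
```

```bash
python3 -c "
from plant import *
s=get_state();print(s['moment'],s['ee_rot'])"
```

```text
[ 0.14520396 -0.83206908  0.06356348] [-1.79967117e+02 -7.12974055e-02 -1.52912892e+01]
```

Emit:
step_arm([
  [30,[0,0,0],-10],
])

```text
time_s: 17.65
tcp_pos: [0.4318, -0.241, 0.0555]
ee_rot: [-180.0, -0.1, -25.3]
ft_force: [4.6, 1.9, -1.2]
gripper_width: 0.0381
```

```bash
python3 -c "
from plant import *
s=get_state();print(s['moment'],s['ee_rot'])"
```

```text
[ 0.23255436 -0.73357343  0.10420129] [-1.79951469e+02 -5.77655307e-02 -2.53372272e+01]
```

Emit:
step_arm([
  [30,[0,0,0],-10],
])

```text
time_s: 17.77
tcp_pos: [0.4304, -0.2399, 0.0554]
ee_rot: [-179.9, 0.2, -35.3]
ft_force: [-1.4, 6.3, 2.2]
gripper_width: 0.0379
```

```bash
python3 -c "
from plant import *
s=get_state();print(s['moment'],s['ee_rot'])"
```

```text
[1.07031932 0.10171216 0.23129307] [-179.93293895    0.20810505  -35.32160086]
```

Emit:
step_arm([
  [30,[0,0,-0.2],10],
  [30,[0,0,-0.2],10],
  [30,[0,0,-0.2],10],
  [30,[0,0,-0.2],10],
  [30,[0,0,-0.2],10],
  [30,[0,0,-0.2],10],
  [30,[0,0,-0.2],10],
  [30,[0,0,-0.2],10],
  [30,[0,0,-0.2],10],
  [30,[0,0,-0.2],10],
])

```text
time_s: 19.02
tcp_pos: [0.4306, -0.243, 0.0538]
ee_rot: [180.0, 0.2, 65.3]
ft_force: [1.8, -3.5, -1.4]
gripper_width: 0.0378
```

Emit:
step_arm([
  [30,[0,0,-0.2],10],
  [30,[0,0,-0.2],10],
  [30,[0,0,-0.2],10],
  [30,[0,0,-0.2],10],
  [30,[0,0,-0.2],10],
  [30,[0,0,-0.2],10],
  [30,[0,0,-0.2],10],
  [30,[0,0,-0.2],10],
  [30,[0,0,-0.2],10],
  [30,[0,0,-0.2],10],
])

```text
time_s: 20.27
tcp_pos: [0.4337, -0.2417, 0.0522]
ee_rot: [180.0, 0.3, 165.3]
ft_force: [8.2, 0.8, -3.0]
gripper_width: 0.0378
```

Emit:
step_arm([
  [30,[0,0,-0.2],10],
  [30,[0,0,-0.2],10],
  [30,[0,0,-0.2],5],
  [30,[0,0,0],0],
  [30,[0,0,0],0],
  [56,[0,0,0],0],
  [56,[0,0,0],0],
  [56,[0,0,30],0],
  [56,[0,0,30],0],
  [56,[0,0,0],0],
])

```text
time_s: 21.52
tcp_pos: [0.4322, -0.2427, 0.1134]
ee_rot: [-179.8, 0.2, -170.1]
ft_force: [0.4, 0.2, -1.1]
gripper_width: 0.0563
```

```bash
python3 look.py a9 .43,-.24,.07 40
```

```text
21.525 [ 0.4322 -0.2427  0.1134] [-179.8    0.2 -170.1] [ 0.4   0.21 -1.08] [ 0.023 -0.12  -0.031] 0.05625821596058363 [ -36.   -0.   94.   -0.   85. -136.]
top 429.15989741558235 302.3485601230274
crop top 383 261 7.0
side 414.4724305582152 210.0962740139875
crop side 373 182 7.0
```

View pics/c_a9.png

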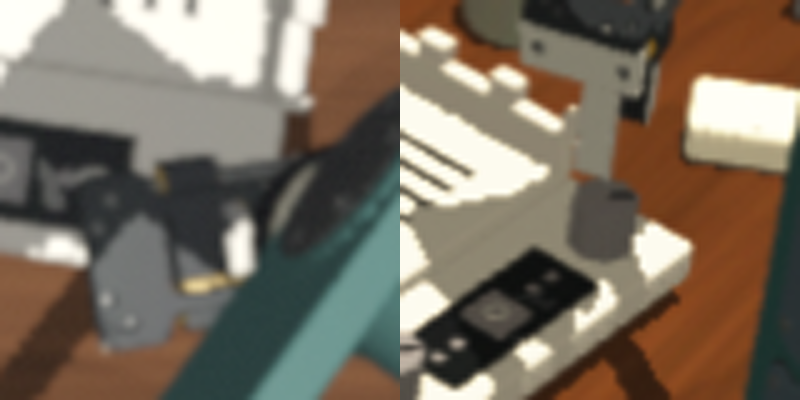

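Emit:
step_arm([
  [56,[0,0,40],0],
  [56,[-20,20,40],0],
  [56,[-30,30,10],0],
  [56,[-40,40,0],0],
  [56,[-40,50,0],0],
  [56,[-20,40,0],0],
  [56,[0,0,0],0],
])

```text
time_s: 22.5
tcp_pos: [0.2807, -0.0609, 0.1995]
ee_rot: [180.0, -0.0, -169.9]
ft_force: [-0.1, -1.0, 0.5]
gripper_width: 0.056
```

```bash
python3 look.py b1 .47,-.15,.07 55
python3 - <<'E'
from h import *
im=cv2.imread('pics/top_b1.png'); cv2.imwrite('pics/b1k.png',cv2.resize(im[260:330,320:450],None,fx=6,fy=6,interpolation=cv2.INTER_CUBIC))
E
```

```text
22.5 [ 0.2807 -0.0609  0.1995] [ 180.    -0.  -169.9] [-0.06 -0.96  0.52] [ 0.053 -0.135  0.025] 0.05598467186748534 [ -24.  -30.  108.    0.  103. -124.]
top 348.910638674045 377.7032824555853
crop top 330 228 5.090909090909091
side 432.66659998227396 240.30357071615748
crop side 329 177 5.090909090909091
```

View pics/b1k.png

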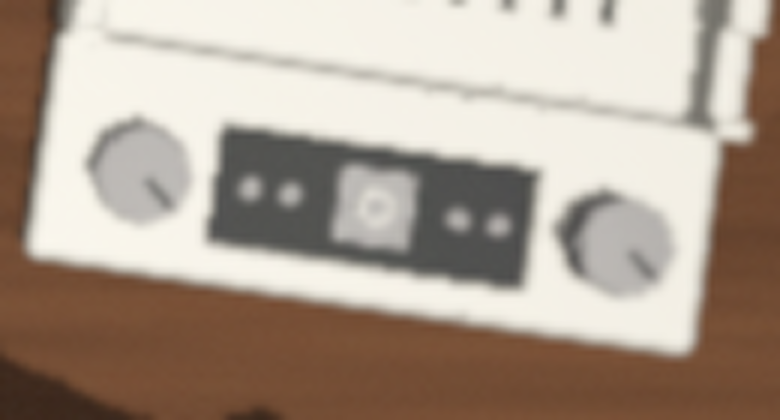

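View pics/c_side_b1.png

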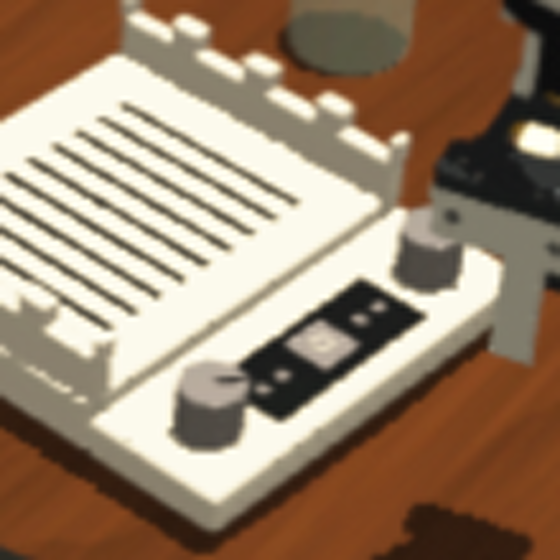

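```bash
cat > kp.py <<'E'
from h import *
def tri(dt,pt,ds,ps):
    Z=np.linspace(0,.12,1201); b=min(Z,key=lambda z:np.linalg.norm(unproj(dt,pt,z)-unproj(ds,ps,z)))
    return b,unproj(dt,pt,b)[0].round(4),unproj(ds,ps,b)[0].round(4)
E
python3 - <<'E'
from kp import *
dt,ds=load('top_b1.png'),load('side_b1.png')
T=lambda u,v:(320+u/6,260+v/6)
S=lambda u,v:(329+u/5.0909,177+v/5.0909)
for n,a,b in(('kl',(139,170),(211,384)),('kr',(625,247),(430,227)),('key',(376,208),(321,343)),('fl',(25,257),(216,526)),('fr',(694,354),(505,266))):
    print(n,tri(dt,T(*a),ds,S(*b)))
E
```

```text
kl (np.float64(0.0725), array([ 0.4566, -0.0508,  0.0725]), array([ 0.4522, -0.0538,  0.0725]))
kr (np.float64(0.0735), array([ 0.432 , -0.2405,  0.0735]), array([ 0.4302, -0.2418,  0.0735]))
key (np.float64(0.043899999999999995), array([ 0.443 , -0.1472,  0.0439]), array([ 0.4409, -0.1486,  0.0439]))
fl (np.float64(0.023299999999999998), array([ 0.4182, -0.008 ,  0.0233]), array([ 0.4153, -0.0098,  0.0233]))
fr (np.float64(0.0445), array([ 0.3884, -0.2756,  0.0445]), array([ 0.3943, -0.2715,  0.0445]))
```

Emit:
step_arm([
  [56,[40,2,0],0],
  [56,[40,2,0],0],
  [56,[40,2,-20],0],
  [56,[40,2,-20],0],
  [56,[13,1,-20],0],
  [56,[0,0,-20],0],
  [56,[0,0,-30],0],
  [56,[0,0,-20],0],
  [56,[0,0,-16],0],
  [56,[0,0,0],0],
])

```text
time_s: 23.85
tcp_pos: [0.4541, -0.0539, 0.0527]
ee_rot: [179.9, -0.2, -170.1]
ft_force: [-0.4, -0.3, -0.4]
gripper_width: 0.0564
```

```bash
python3 look.py b2 .453,-.053,.07 40
```

```text
23.85 [ 0.4541 -0.0539  0.0527] [ 179.9   -0.2 -170.1] [-0.37 -0.31 -0.4 ] [ 0.108 -0.122  0.007] 0.0563829662773064 [ -14.   -2.  103.   -0.   79. -114.]
top 344.04981047250124 289.0977384966716
crop top 304 249 7.0
side 369.46303086989246 257.60713190763926
crop side 329 213 7.0
```

View pics/c_b2.png

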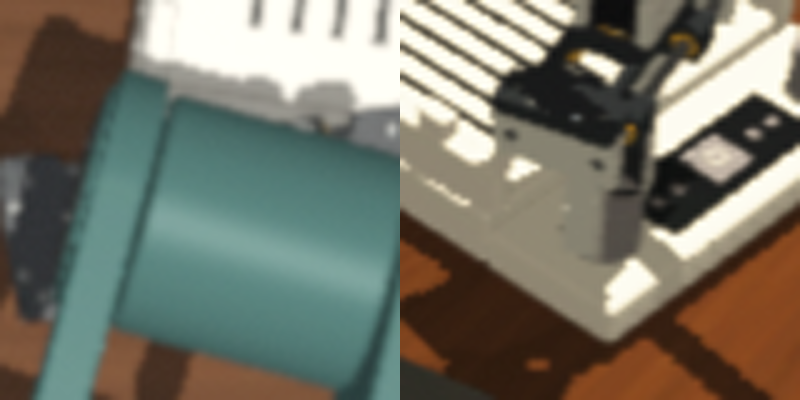

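Emit:
step_arm([
  [30,[0,0,0],0],
  [30,[0,0,0],0],
  [30,[0,0,0],0],
  [30,[0,0,0],-10],
  [30,[0,0,0.1],-10],
  [30,[0,0,0.1],-10],
  [30,[0,0,0.1],-10],
  [30,[0,0,0.1],-10],
  [30,[0,0,0],0],
  [30,[0,0,0],0],
])

```text
time_s: 25.2
tcp_pos: [0.4553, -0.0533, 0.0558]
ee_rot: [180.0, 0.0, 140.1]
ft_force: [-0.2, 2.4, 3.2]
gripper_width: 0.0375
```

```bash
python3 look.py b3 .453,-.053,.07 40
```

```text
25.2 [ 0.4553 -0.0533  0.0558] [180.    0.  140.1] [-0.19  2.37  3.25] [ 0.541  0.093 -0.011] 0.037484013388806886 [-14.  -2. 103.   0.  79. -64.]
top 343.8548574017594 288.60646856138936
crop top 304 249 7.0
side 369.00888938961884 256.70610749518414
crop side 329 213 7.0
```

View pics/c_b3.png

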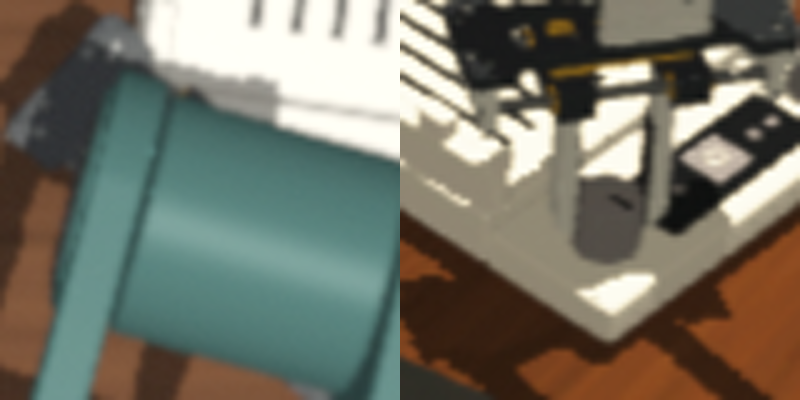

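Emit:
step_arm([
  [30,[0.5,0,0.5],-10],
  [30,[0,0,0.2],-10],
  [30,[0,0,0.2],-10],
  [30,[0,0,0.2],-10],
  [30,[0,0,0.2],-10],
  [30,[0,0,0.2],-10],
  [30,[0,0,0.2],-10],
  [30,[0,0,0.2],-10],
  [30,[0,0,0.2],-10],
  [30,[0,0,0.2],-10],
])

```text
time_s: 26.55
tcp_pos: [0.4536, -0.0533, 0.056]
ee_rot: [-179.8, 0.2, 39.7]
ft_force: [-2.5, 2.2, -2.4]
gripper_width: 0.0377
```

Emit:
step_arm([
  [30,[0,0,0.1],-10],
  [30,[0,0,0.1],-10],
  [30,[0,0,0.1],-10],
  [30,[0,0,0.1],-10],
  [30,[0,0,0.1],-10],
  [30,[0,0,0.1],-10],
  [30,[0,0,0.1],-10],
  [30,[0,0,0.1],-10],
  [30,[0,0,0.1],-10],
  [30,[0,0,0],0],
])

```text
time_s: 27.8
tcp_pos: [0.4537, -0.0518, 0.056]
ee_rot: [179.9, 0.4, -50.1]
ft_force: [-0.5, 4.6, -4.3]
gripper_width: 0.0374
```

Emit:
step_arm([
  [56,[0,0,0],0],
  [56,[0,0,0],0],
  [56,[0,0,0],10],
  [56,[0,0,0],10],
  [56,[0,0,0],10],
  [56,[0,0,0],10],
  [56,[0,0,0],10],
  [56,[0,0,0],10],
  [56,[0,0,0],10],
  [56,[0,0,0],10],
])

```text
time_s: 29.05
tcp_pos: [0.4561, -0.0542, 0.059]
ee_rot: [179.9, -0.0, 30.3]
ft_force: [-0.2, -0.1, 0.1]
gripper_width: 0.0561
```

Emit:
step_arm([
  [56,[0,0,0],10],
  [56,[0,0,0],10],
  [56,[0,0,0],10],
  [56,[0,0,0],10],
  [56,[0,0,0],10],
  [56,[0,0,0],10],
  [56,[0,0,0],10],
  [56,[0,0,0],10],
  [56,[0,0,0],10],
  [56,[0,0,0],10],
])

```text
time_s: 30.3
tcp_pos: [0.4561, -0.0542, 0.059]
ee_rot: [180.0, 0.1, 130.2]
ft_force: [0.2, -0.4, 0.5]
gripper_width: 0.056
```

```bash
python3 look.py b4 .453,-.053,.07 40
```

```text
30.3 [ 0.4561 -0.0542  0.059 ] [1.800e+02 1.000e-01 1.302e+02] [ 0.17 -0.44  0.52] [ 0.019 -0.104  0.024] 0.05603309330146036 [-14.  -2. 103.  -0.  79. -54.]
top 344.3474188489864 288.36264978912726
crop top 304 249 7.0
side 369.0594159980736 255.51892134640744
crop side 329 213 7.0
```

View pics/c_b4.png

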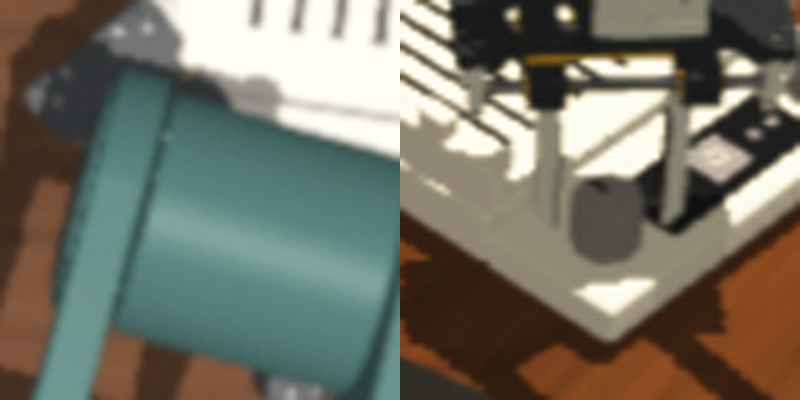

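Emit:
step_arm([
  [56,[-1.5,1,-5],0],
  [30,[0,0,0],0],
  [30,[0,0,0],0],
  [30,[0,0,0],0],
  [30,[0,0,0],0],
])

```text
time_s: 31.02
tcp_pos: [0.4543, -0.0524, 0.0535]
ee_rot: [180.0, 0.0, 129.9]
ft_force: [0.9, 0.5, -1.3]
gripper_width: 0.0379
```

Emit:
step_arm([
  [30,[0,0,0.1],-10],
  [30,[0,0,0.1],-10],
  [30,[0,0,0.1],-10],
  [30,[0,0,0.1],-10],
  [30,[0,0,0.1],-10],
  [30,[0,0,0.1],-10],
  [30,[0,0,0.1],-10],
  [30,[0,0,0.1],-10],
  [30,[0,0,0.1],-10],
  [30,[0,0,0.1],-10],
])

```text
time_s: 32.28
tcp_pos: [0.4545, -0.0524, 0.0536]
ee_rot: [180.0, -0.0, 29.6]
ft_force: [3.0, 0.9, -6.0]
gripper_width: 0.0376
```

Emit:
step_arm([
  [30,[0,0,0],-10],
  [30,[0,0,0],0],
  [30,[0,0,0],0],
  [56,[0,0,0],0],
  [56,[0,0,0],0],
  [56,[0,0,40],0],
  [56,[-10,0,50],0],
  [56,[-50,0,40],0],
  [56,[-60,0,10],0],
  [56,[-60,0,0],0],
])

```text
time_s: 33.52
tcp_pos: [0.274, -0.0527, 0.1956]
ee_rot: [179.8, -0.1, 20.0]
ft_force: [-0.6, -0.4, 0.9]
gripper_width: 0.0558
```

```bash
python3 look.py b5 .47,-.15,.07 55
python3 - <<'E'
from h import *
im=cv2.imread('pics/top_b5.png'); cv2.imwrite('pics/b5k.png',cv2.resize(im[260:330,320:450],None,fx=6,fy=6,interpolation=cv2.INTER_CUBIC))
E
```

```text
33.525 [ 0.274  -0.0527  0.1956] [ 1.798e+02 -1.000e-01  2.000e+01] [-0.6  -0.42  0.89] [-0.033  0.074  0.02 ] 0.055791945908196125 [-23. -32. 109.  -0. 103.  47.]
top 344.67117864664897 380.4249843181386
crop top 330 228 5.090909090909091
side 433.1473512046703 244.32054344471385
crop side 329 177 5.090909090909091
```

View pics/b5k.png

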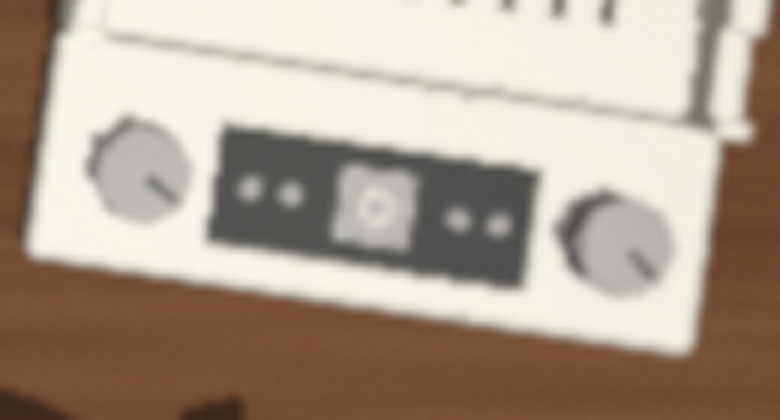

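View pics/c_side_b5.png

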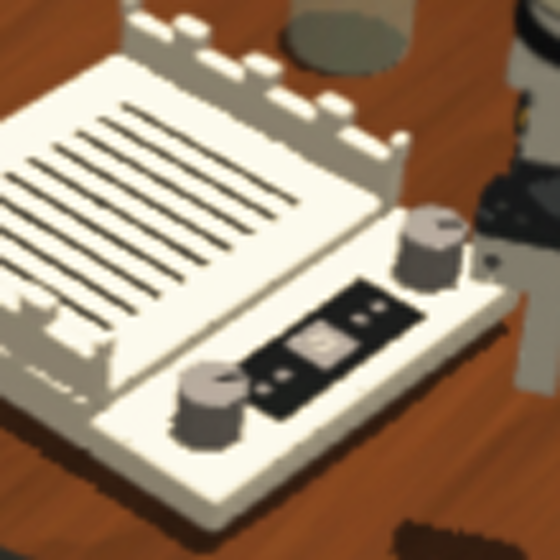

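```bash
cat > mark.py <<'E'
from h import *
import sys
def mark(fn,c,z=.076):
    d=load(fn); g=cv2.cvtColor(d['img'],cv2.COLOR_RGB2GRAY)
    N=160; s=.00025 # 40mm patch; rows:-x, cols:-y
    ii,jj=np.mgrid[:N,:N]; X=np.c_[(c[0]+(N/2-ii)*s).ravel(),(c[1]+(N/2-jj)*s).ravel(),np.full(N*N,z)]
    p=proj(d,X).astype(np.float32).reshape(N,N,2)
    return cv2.remap(g,p[...,0],p[...,1],cv2.INTER_CUBIC)
o=[]
for fn,c in((sys.argv[1],(.4565,-.0512)),(sys.argv[1],(.4325,-.2405))):
    m=mark(fn,c)
    N=160; b=cv2.GaussianBlur(m,(5,5),0).astype(float)
    ii,jj=np.mgrid[:N,:N]; r=np.hypot(ii-80,jj-80)
    best=None
    # line from centre: centre search and angle
    kn=np.median(b[r<50])
    for ci in range(68,93,2):
        for cj in range(68,93,2):
            for a in np.radians(np.arange(0,360,1)):
                t=np.arange(8,64,2); # along
                y=ci-np.cos(a)*t; x=cj-np.sin(a)*t
                v=b[np.clip(y.round().astype(int),0,159),np.clip(x.round().astype(int),0,159)].mean()
                # disc centre prior by rim contrast omitted
                if best is None or v<best[0]: best=(v,ci,cj,np.degrees(a))
    dk=(kn-b).clip(25,None)-25; dk[r>58]=0
    w=dk; mi=(w*ii).sum()/w.sum(); mj=(w*jj).sum()/w.sum()
    C=np.cov(np.c_[ii.ravel(),jj.ravel()].T,aweights=w.ravel()+1e-9); ev,V=np.linalg.eigh(C); v=V[:,1]
    if v[0]*(mi-80)+v[1]*(mj-80)<0: v=-v
    print('yaw of mark world',np.degrees(np.arctan2(-v[1],-v[0])),ev, 'centroid dir',np.degrees(np.arctan2(80-mj,80-mi)))
    o.append(cv2.resize(m,None,fx=2.4,fy=2.4))
cv2.imwrite('pics/mk_'+sys.argv[1],np.hstack(o))
E
python3 mark.py top_b5.png; python3 mark.py top_b1.png
```

```text
yaw of mark world -128.54868956193283 [ 16.45435741 150.3357817 ] centroid dir -129.87183669831057
yaw of mark world -137.47992982692335 [ 17.77035086 146.69553521] centroid dir -139.6368991267628
yaw of mark world -137.72410460660706 [ 14.97785131 138.89058898] centroid dir -140.438499140968
yaw of mark world -137.25845881512052 [ 17.3693426  139.58543373] centroid dir -139.5708540288617
```

View pics/mk_top_b5.png

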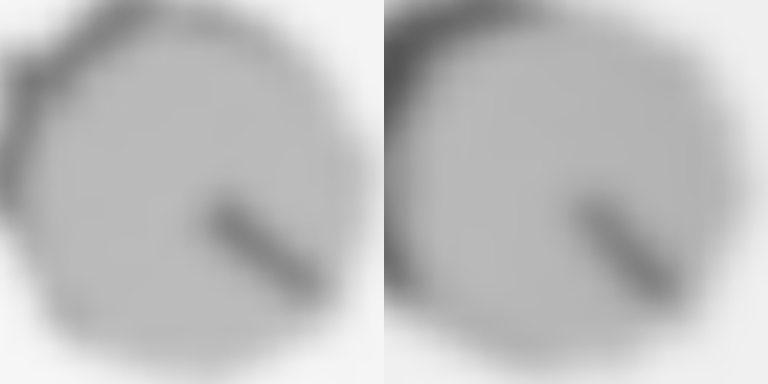

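Emit:
step_arm([
  [56,[30,-40,0],0],
  [56,[30,-40,0],0],
  [56,[30,-40,0],0],
  [56,[40,-40,-10],0],
  [56,[28,-28,-20],0],
  [56,[0,0,-40],0],
  [56,[0,0,-40],0],
  [56,[0,0,-30],0],
  [56,[0,0,0],0],
])

```text
time_s: 34.75
tcp_pos: [0.4318, -0.2393, 0.0505]
ee_rot: [-179.7, 0.2, 19.9]
ft_force: [-0.3, 0.1, -0.1]
gripper_width: 0.0563
```

Emit:
step_arm([
  [30,[0,0,0],0],
  [30,[0,0,0],0],
  [30,[0,0,0],0],
  [30,[0,0,0],0],
  [30,[0,0,-0.1],5],
  [30,[0,0,-0.1],5],
  [30,[0,0,0],0.5],
  [30,[0,0,0],0],
  [56,[0,0,0],0],
  [56,[0,0,0],0],
])

```text
time_s: 36.0
tcp_pos: [0.4334, -0.2411, 0.0535]
ee_rot: [179.9, 0.0, 30.4]
ft_force: [-0.3, -0.7, 0.3]
gripper_width: 0.054
```

Emit:
step_arm([
  [56,[0,0,40],0],
  [56,[-10,10,50],0],
  [56,[-50,30,40],0],
  [56,[-50,40,10],0],
  [56,[-50,40,0],0],
])

```text
time_s: 36.62
tcp_pos: [0.2813, -0.1262, 0.1896]
ee_rot: [179.8, -0.1, 30.4]
ft_force: [0.5, 0.4, 1.1]
gripper_width: 0.0561
```

```bash
python3 look.py c1 .5,-.15,.07 100; python3 mark.py top_c1.png
```

```text
36.625 [ 0.2813 -0.1262  0.1896] [ 1.798e+02 -1.000e-01  3.040e+01] [0.54 0.4  1.08] [ 0.062 -0.055 -0.012] 0.056087738323702854 [-35. -28. 107.  -0. 100.  25.]
top 380.277312248009 377.0578755488527
crop top 285 170 2.8
side 444.6640186015364 230.28164022125114
crop side 275 128 2.8
yaw of mark world -128.38620500154323 [ 15.41361855 148.20622999] centroid dir -129.81420604776145
yaw of mark world -128.110502855335 [ 17.34088307 121.45698224] centroid dir -128.0718315690841
```

View pics/c_c1.png

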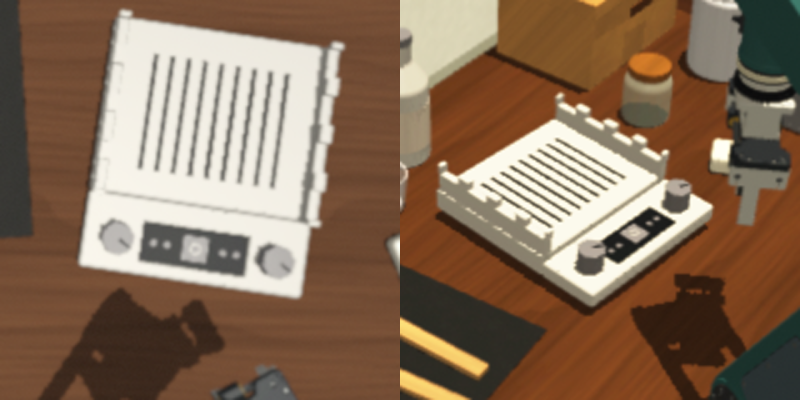

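```bash
cat > ov.py <<'E'
from h import *
import sys
def A(X,o,yaw):
    X=np.atleast_2d(np.array(X,float)); c,s=np.cos(yaw),np.sin(yaw)
    return X@np.array([[c,s,0],[-s,c,0],[0,0,1]])+[o[0],o[1],0]
def ov(fn,out,o,yaw,box,f=4):
    d=load(fn); im=cv2.cvtColor(d['img'],cv2.COLOR_RGB2BGR); x0,y0,x1,y1=box
    im=cv2.resize(im[y0:y1,x0:x1],None,fx=f,fy=f,interpolation=cv2.INTER_CUBIC)
    def P(X): return [tuple(int(round(a)) for a in ((p+.5-[x0,y0])*f-.5)) for p in proj(d,A(X,o,yaw))]
    L=[[[-.195,.135,.042],[-.195,-.135,.042]],[[-.195,-.135,.042],[-.103,-.135,.042]],[[.109,-.135,.052],[.109,.135,.052]]]
    for sgn in(1,-1):
        for x in(-.084,-.028,.028,.084):
            for e in(-.018,.018): L.append([[x+e,sgn*.119,.094],[x+e,sgn*.131,.094]])
    for l in L:
        a,b=P(l); cv2.line(im,a,b,(0,0,255),1)
    for q in P([[-.155,.095,.076],[-.155,-.095,.076],[-.155,0,.046]]): cv2.circle(im,q,3,(255,0,0),1)
    cv2.imwrite('pics/'+out,im)
if __name__=='__main__':
    ov('top_c1.png','ov1.png',(.5969+.0005,-.1649+.0005),np.radians(-6.8),(315,165,465,330))
    ov('side_c1.png','ov2.png',(.5969-.0018,-.1649-.0014),np.radians(-6.8),(280,165,440,295))
E
python3 ov.py
```

```text
(no output)
```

View pics/ov1.png

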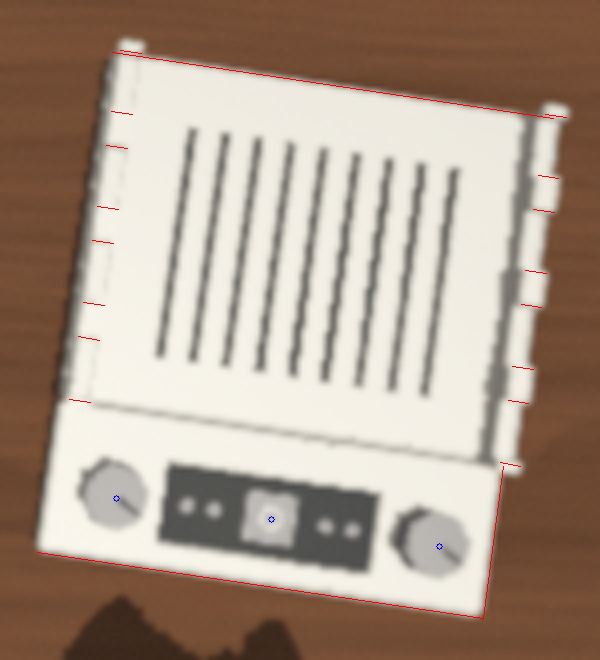

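View pics/ov2.png

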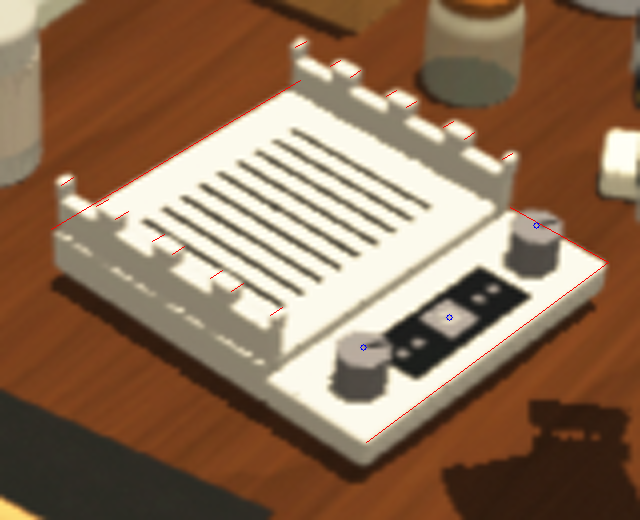

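```bash
cat > slats.py <<'E'
from h import *
import sys
def find(d):
    im=cv2.cvtColor(d['img'],cv2.COLOR_RGB2BGR)
    hsv=cv2.cvtColor(im,cv2.COLOR_BGR2HSV)
    m=cv2.inRange(hsv,(8,50,150),(30,200,255)); m[:150]=0;m[320:]=0;m[:,:165]=0;m[:,318:]=0
    n,l,st,ce=cv2.connectedComponentsWithStats(m)
    for i in range(1,n):
        if st[i,4]<300: continue
        ys,xs=np.where(l==i); P=unproj(d,np.c_[xs,ys],0.015)[:,:2]
        (cx,cy),(w,h),a=cv2.minAreaRect((P*1000).astype(np.float32))
        q=P-P.mean(0); ww,v=np.linalg.eigh(q.T@q); a=v[:,1]; a=a*np.sign(a[0])
        print('rect',round(cx,1),round(cy,1),round(w),round(h),'mean',(P.mean(0)*1000).round(1),'ang',round(np.degrees(np.arctan2(a[1],a[0])),2))
if __name__=='__main__': find(load(sys.argv[1]))
E
python3 slats.py top_c1.png; python3 slats.py top0.png
```

```text
rect 616.3 176.6 297 25 mean [614.6 175.6] ang 2.15
rect 592.8 252.5 300 25 mean [592.9 252.5] ang 7.95
rect 583.0 326.8 299 26 mean [581.8 326.7] ang 4.64
rect 616.3 176.6 297 25 mean [614.6 175.6] ang 2.15
rect 592.8 252.4 300 25 mean [592.7 252.5] ang 7.95
rect 583.0 326.8 299 26 mean [581.8 326.7] ang 4.63
```

Emit:
step_arm([
  [44,[41.7,37.6,0],-3.5],
  [44,[41.7,37.6,0],-3.5],
  [44,[41.7,37.6,0],-3.5],
  [44,[41.7,37.6,0],-3.5],
  [44,[41.7,37.6,0],-3.5],
  [44,[41.7,37.6,0],-3.5],
  [44,[41.7,37.6,0],-3.5],
  [44,[41.7,37.6,-30],-3.5],
  [44,[0,0,-40],0],
  [44,[0,0,-60],0],
])

```text
time_s: 37.98
tcp_pos: [0.6178, 0.1745, 0.0578]
ee_rot: [180.0, -0.2, 2.5]
ft_force: [0.1, -0.2, -0.2]
gripper_width: 0.0443
```

```bash
python3 look.py d1 .615,.175,.015 60
```

```text
37.975 [0.6178 0.1745 0.0578] [180.   -0.2   2.5] [ 0.07 -0.24 -0.16] [ 0.023 -0.019  0.002] 0.044335491738188036 [11. 20. 77. -0. 82. 98.]
top 250.22053443568552 217.4393299656989
crop top 192 160 4.666666666666667
side 268.4088573522786 275.7140808106784
crop side 209 228 4.666666666666667
```

View pics/c_d1.png

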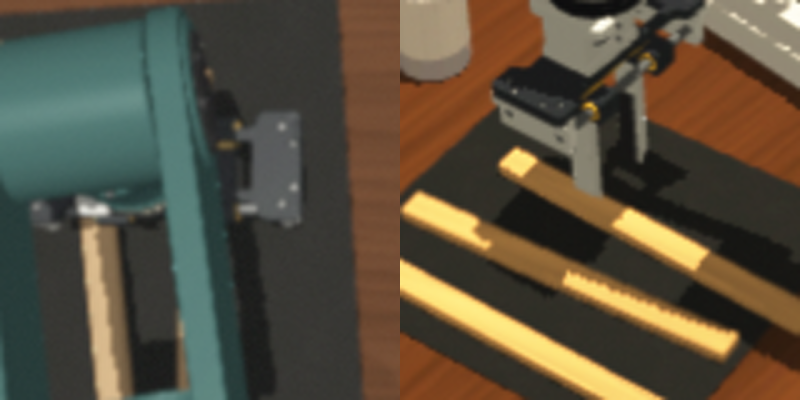

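Emit:
step_arm([
  [44,[-3,0.7,-25],0],
  [44,[0,0,-20],0],
  [44,[0,0,-8],0],
  [15,[0,0,0],0],
  [15,[0,0,0],0],
  [15,[0,0,0],0],
  [15,[0,0,0],0],
], force=30)

```text
time_s: 38.95
tcp_pos: [0.6129, 0.1746, 0.0072]
ee_rot: [-180.0, -0.1, 2.4]
ft_force: [0.4, 0.1, 2.8]
gripper_width: 0.0234
```

Emit:
step_arm([
  [15,[0,0,20],0],
  [15,[0,0,40],0],
  [15,[0,0,50],0],
  [15,[0,0,30],0],
])

```text
time_s: 39.45
tcp_pos: [0.6131, 0.1745, 0.1506]
ee_rot: [-180.0, -0.3, 2.4]
ft_force: [-0.2, 0.3, -1.1]
gripper_width: 0.0238
```

```bash
python3 look.py d2 .615,.175,.1 70
```

```text
39.45 [0.6131 0.1745 0.1506] [-180.    -0.3    2.4] [-0.22  0.26 -1.07] [ 0.024 -0.037 -0.022] 0.02379848355213388 [11. 17. 71. -0. 92. 98.]
top 243.5423775283184 214.77216781312862
crop top 177 146 4.0
side 268.16227653971384 249.58170590057088
crop side 198 194 4.0
```

View pics/c_d2.png

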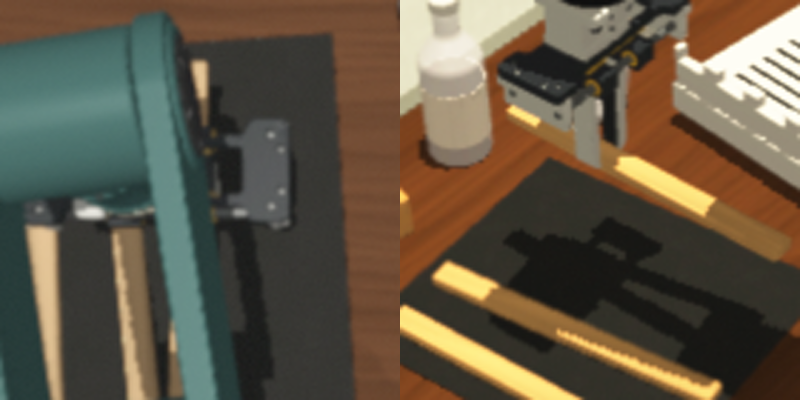

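Run:
```python
from h import *
d=load('top0.png')
for n,p in(('bottle',(278,131)),('bottle2',(376,140)),('cup',(332,150)),('jar',(505,235))): print(n,unproj(d,p,0)[0].round(3))
```

```text
bottle [0.848 0.122 0.   ]
bottle2 [ 0.832 -0.128  0.   ]
cup [ 0.802 -0.017  0.   ]
jar [ 0.599 -0.461  0.   ]
```

Emit:
step_arm([
  [15,[0,-38.3,0],9],
  [15,[0,-38.3,0],9],
  [15,[0,-38.3,0],9],
  [15,[0,-38.3,0],9],
  [15,[0,-38.3,0],9],
  [15,[0,-38.3,0],9],
  [15,[5,-38.3,0],9],
  [15,[6,-38.3,0],9],
  [15,[0,-38.3,-15],9],
  [15,[0,0,-15],0],
])

```text
time_s: 40.8
tcp_pos: [0.6218, -0.1728, 0.1135]
ee_rot: [-179.8, -0.0, 83.2]
ft_force: [0.7, 0.9, -1.4]
gripper_width: 0.0238
```

```bash
python3 look.py d3 .6,-.16,.09 80
```

```text
40.8 [ 0.6218 -0.1728  0.1135] [-179.8   -0.    83.2] [ 0.7   0.87 -1.43] [ 0.039 -0.053  0.04 ] 0.02381430259386644 [-21.  19.  72.  -0.  89. -14.]
top 399.7745691562326 217.4302177978749
crop top 312 147 3.5
side 346.02794025995127 196.7757407273723
crop side 269 128 3.5
```

View pics/c_d3.png

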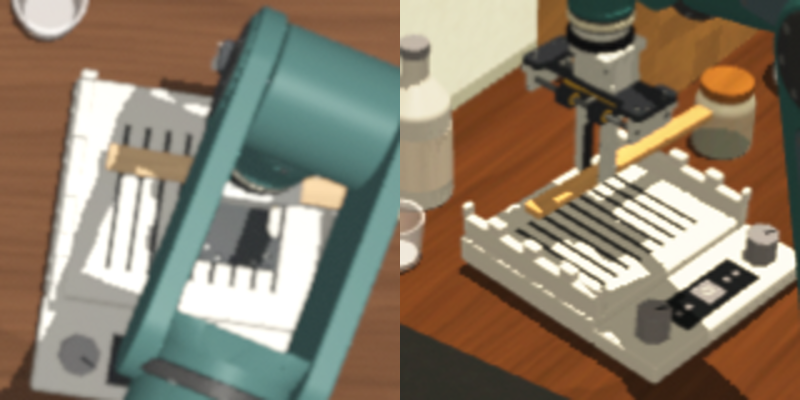

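Run:
```python
from h import *
im=cv2.imread('pics/side_d3.png'); cv2.imwrite('pics/q1.png',cv2.resize(im[130:260,290:440],None,fx=5,fy=5,interpolation=cv2.INTER_CUBIC))
im=cv2.imread('pics/top_d3.png'); cv2.imwrite('pics/q2.png',cv2.resize(im[165:300,310:480],None,fx=4.4,fy=4.4,interpolation=cv2.INTER_CUBIC))
```

```text
(no output)
```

View pics/q1.png

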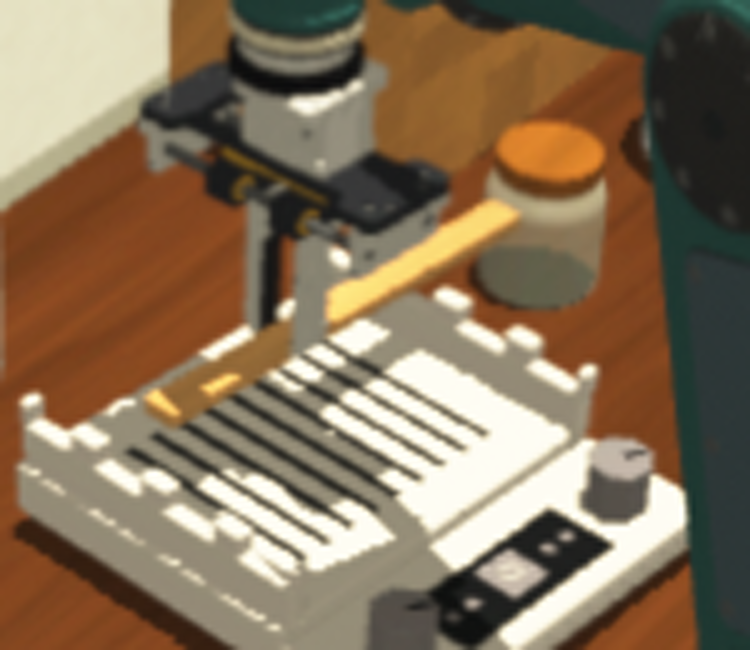

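View pics/q2.png

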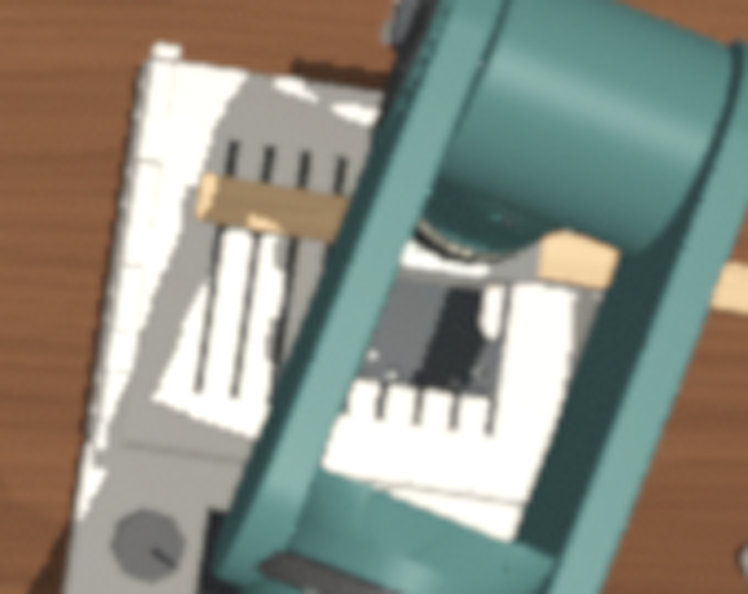

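Run:
```python
from h import *
im=cv2.imread('pics/top_d3.png'); cv2.imwrite('pics/q3.png',cv2.resize(im[190:260,440:540],None,fx=6,fy=6,interpolation=cv2.INTER_CUBIC))
d=load('top_d3.png')
print(unproj(d,(355.5,210.5),.12))
d=load('top_d2.png'); im=cv2.imread('pics/top_d2.png'); cv2.imwrite('pics/q4.png',cv2.resize(im[150:310,200:320],None,fx=3.6,fy=3.6,interpolation=cv2.INTER_CUBIC))
```

```text
[[ 0.63366352 -0.07151712  0.12      ]]
```

View pics/q3.png

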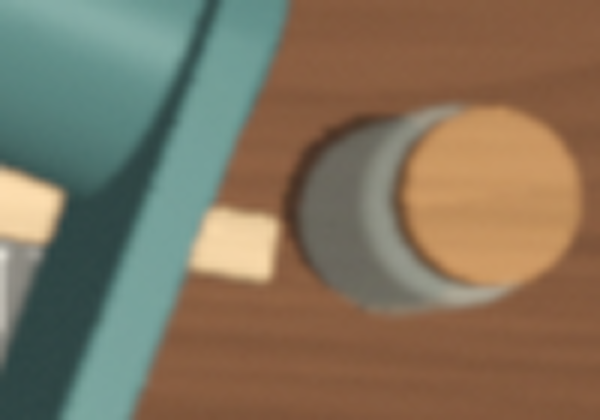

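View pics/q4.png

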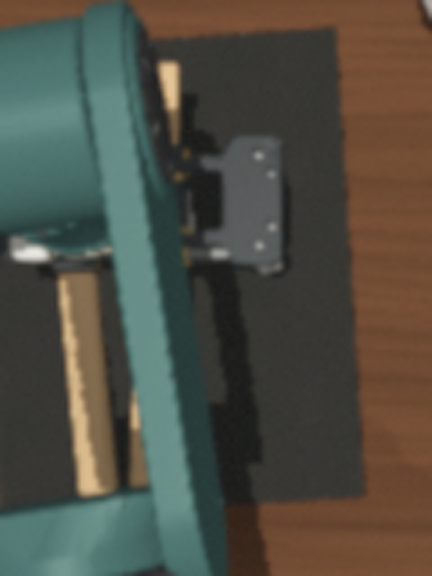

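Run:
```python
from kp import *
dt,ds=load('top_d3.png'),load('side_d3.png')
# left end top face centre ; right end
print(tri(dt,(310+205/4.4,165+197/4.4),ds,(290+163/5,130+403/5)))
print(tri(dt,(440+277/6,190+245/6),ds,(290+508/5,130+210/5)))
for z in(.11,.12,.13): print(z,unproj(dt,(486.2,230.8),z),unproj(dt,(356.6,209.8),z))
```

```text
(np.float64(0.1151), array([ 0.636 , -0.0743,  0.1151]), array([ 0.6331, -0.0762,  0.1151]))
(np.float64(0.10609999999999999), array([ 0.5979, -0.3734,  0.1061]), array([ 0.5941, -0.376 ,  0.1061]))
0.11 [[ 0.59764415 -0.37206766  0.11      ]] [[ 0.63666123 -0.07471504  0.11      ]]
0.12 [[ 0.59668681 -0.36841035  0.12      ]] [[ 0.63532364 -0.0739557   0.12      ]]
0.13 [[ 0.59572947 -0.36475305  0.13      ]] [[ 0.63398604 -0.07319636  0.13      ]]
```

Emit:
step_arm([
  [15,[2,14,0],0],
  [15,[2.5,15,0],0],
  [15,[2.5,15,0],0],
  [15,[2,12,0],0],
  [15,[0,0,0],0.5],
  [15,[0,0,0],0],
])

```text
time_s: 41.65
tcp_pos: [0.6319, -0.1145, 0.116]
ee_rot: [180.0, 0.0, 83.9]
ft_force: [-0.3, -0.4, -0.2]
gripper_width: 0.0234
```

```bash
python3 look.py d4 .6,-.16,.09 70
```

```text
41.65 [ 0.6319 -0.1145  0.116 ] [180.    0.   83.9] [-0.3  -0.44 -0.15] [ 0.051 -0.056 -0.005] 0.023373235044252785 [-15.  18.  73.  -0.  89.  -9.]
top 374.31612355937875 212.05490946685745
crop top 322 157 4.0
side 331.13462977884456 204.1679135834007
crop side 279 138 4.0
```

View pics/c_top_d4.png

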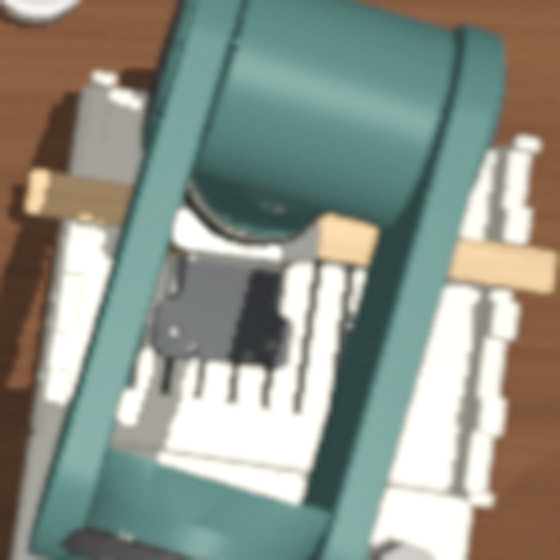

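View pics/c_side_d4.png

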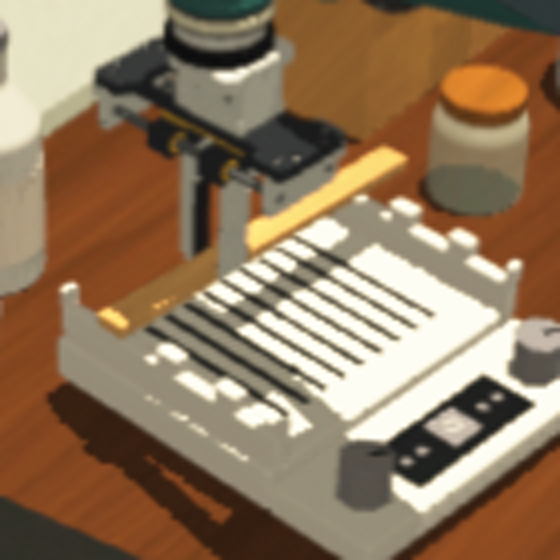

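Run:
```python
from kp import *
from ov import A
dt,ds=load('top_d4.png'),load('side_d4.png')
L=(322+30/4,157+192/4);R=(322+556/4,157+272/4)
print(tri(dt,L,ds,(279+112/4,138+317/4)))
print(tri(dt,R,ds,(279+397/4,138+158/4)))
for z in(.11,.12,.125):
    a,b=unproj(dt,L,z)[0],unproj(dt,R,z)[0]; print(z,a,b,(a+b)/2,np.linalg.norm(a-b),np.degrees(np.arctan2(a[1]-b[1],a[0]-b[0])))
for k in(.084,.028,-.028,-.084): print(k,A([[k,0,.08]],(.597,-.165),np.radians(-6.8)))
```

```text
(np.float64(0.12), array([ 0.6444, -0.0127,  0.12  ]), array([ 0.6444, -0.0203,  0.12  ]))
(np.float64(0.1127), array([ 0.6089, -0.313 ,  0.1127]), array([ 0.6046, -0.316 ,  0.1127]))
0.11 [ 0.64579105 -0.01282798  0.11      ] [ 0.60916061 -0.31383957  0.11      ] [ 0.62747583 -0.16333377  0.11      ] 0.30323220516192373 83.06172807247499
0.12 [ 0.64436447 -0.01267178  0.12      ] [ 0.60809104 -0.31074975  0.12      ] [ 0.62622776 -0.16171077  0.12      ] 0.3002769392852519 83.06172807247499
0.125 [ 0.64365119 -0.01259368  0.125     ] [ 0.60755625 -0.30920484  0.125     ] [ 0.62560372 -0.16089926  0.125     ] 0.2987993063469159 83.06172807247496
0.084 [[ 0.6804091  -0.17494593  0.08      ]]
0.028 [[ 0.62480303 -0.16831531  0.08      ]]
-0.028 [[ 0.56919697 -0.16168469  0.08      ]]
-0.084 [[ 0.5135909  -0.15505407  0.08      ]]
```

Emit:
step_arm([
  [15,[-1,-5,-10],0],
  [15,[0,0,-10],0],
  [15,[0,0,-6],0],
  [15,[0,0,0],0],
])

```text
time_s: 42.25
tcp_pos: [0.6303, -0.1192, 0.0886]
ee_rot: [-179.9, -0.0, 83.9]
ft_force: [-1.0, 0.0, -0.2]
gripper_width: 0.0235
```

Emit:
step_arm([
  [15,[0,0,-3],0],
  [15,[0,0,0],0],
])

```text
time_s: 42.5
tcp_pos: [0.631, -0.1192, 0.0869]
ee_rot: [180.0, -0.0, 83.9]
ft_force: [0.4, 0.9, -1.8]
gripper_width: 0.0232
```

```bash
python3 look.py d5 .6,-.16,.09 70
```

```text
42.5 [ 0.631  -0.1192  0.0869] [180.   -0.   83.9] [ 0.44  0.93 -1.75] [-0.021 -0.016 -0.007] 0.023220357854553002 [-16.  19.  75.   0.  86. -10.]
top 374.8745061179809 214.0853748737053
crop top 322 157 4.0
side 332.18492993181076 211.61920414098364
crop side 279 138 4.0
```

View pics/c_side_d5.png

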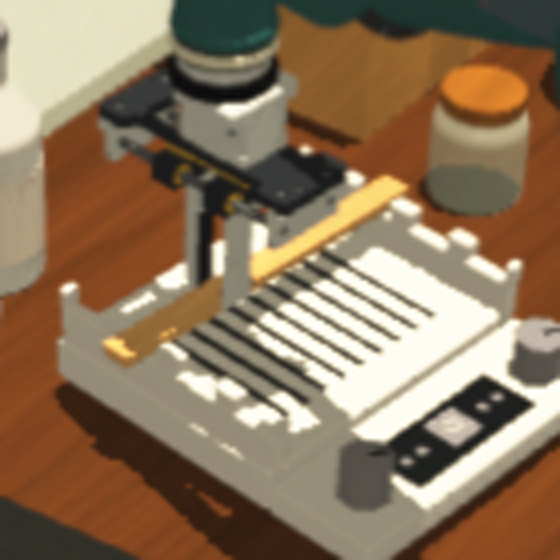

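View pics/c_top_d5.png

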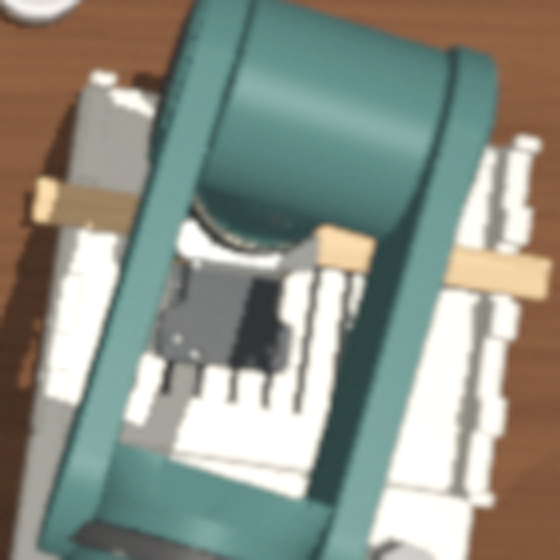

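Emit:
step_arm([
  [15,[0,0,-2],0],
  [15,[0,0,0],0],
])

```text
time_s: 42.85
tcp_pos: [0.6308, -0.1193, 0.0847]
ee_rot: [-180.0, -0.0, 83.9]
ft_force: [0.1, -0.3, -1.4]
gripper_width: 0.0236
```

Emit:
step_arm([
  [15,[0,0,-2],0],
  [15,[0,0,0],0],
])

```text
time_s: 43.1
tcp_pos: [0.6311, -0.1193, 0.0842]
ee_rot: [179.9, 0.0, 83.9]
ft_force: [-2.0, 0.7, 4.6]
gripper_width: 0.0236
```

Contact at the notch floor. Release and look.

Emit:
step_arm([
  [36,[0,0,0],0],
  [40,[0,0,0],0],
  [40,[0,0,0],0],
  [40,[0,0,30],0],
  [40,[0,0,50],0],
  [44,[0,50,0],-8],
  [44,[0,60,0],-10],
  [44,[-10,60,0],-10],
  [44,[-10,60,0],-10],
])

```text
time_s: 44.22
tcp_pos: [0.6106, 0.1124, 0.1626]
ee_rot: [180.0, -0.0, 45.6]
ft_force: [1.2, 0.3, 0.2]
gripper_width: 0.044
```

```bash
python3 look.py d6 .6,-.16,.09 70; python3 slats.py top_d6.png
```

```text
44.225 [0.6106 0.1124 0.1626] [180.   -0.   45.6] [1.18 0.26 0.19] [-0.006  0.035  0.019] 0.04398263068944435 [ 5. 15. 72. -0. 93. 50.]
top 271.3494075743015 216.08321170388112
crop top 322 157 4.0
side 284.76208824886527 234.02131504570917
crop side 279 138 4.0
rect 583.3 326.7 300 26 mean [582.2 326.7] ang 4.68
```

View pics/c_top_d6.png

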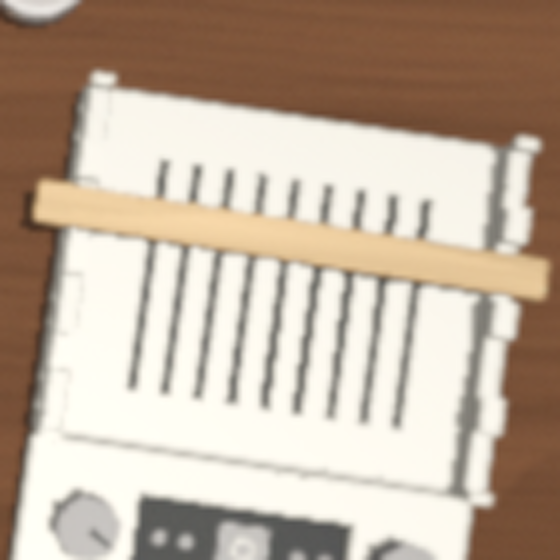

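View pics/c_side_d6.png

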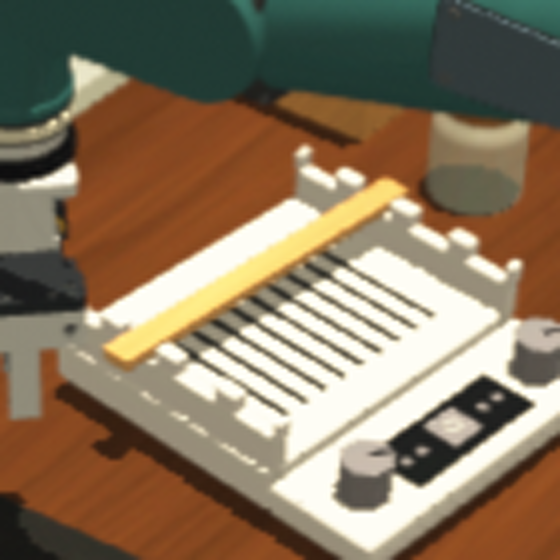

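Run:
```python
from h import *
d=load('top_d6.png')
a,b=unproj(d,[(322+36/4,157+203/4),(322+549/4,157+279/4)],.092); m=(a+b)/2
o=np.array([.5974,-.1644]); y=np.radians(-6.8); v=m[:2]-o; print(np.linalg.norm(a-b),np.degrees(np.arctan2(*(a-b)[[1,0]])), v@[np.cos(y),np.sin(y)], v@[-np.sin(y),np.cos(y)])
```

```text
0.3006522373809792 83.28133038920532 0.027077377306355892 0.0015673515204155805
```

Emit:
step_arm([
  [44,[-4,28,0],-8],
  [44,[-4,28,0],-8],
  [44,[-4,28,0],-8],
  [44,[-4,28,-20],-8],
  [44,[-3,27,-30],-5.7],
  [44,[0,0,-30],0],
  [44,[0,0,-30],0],
  [44,[0,0,0],0],
])

```text
time_s: 45.32
tcp_pos: [0.5899, 0.2483, 0.0492]
ee_rot: [179.9, 0.4, 8.2]
ft_force: [0.9, -0.3, 0.0]
gripper_width: 0.0442
```

```bash
python3 look.py e1 .592,.2515,.015 60
```

```text
45.325 [0.5899 0.2483 0.0492] [179.9   0.4   8.2] [ 0.89 -0.31  0.01] [ 0.029  0.039 -0.018] 0.04423756236367617 [ 18.  21.  77.  -0.  82. 100.]
top 219.65922364989103 228.5363250697924
crop top 161 168 4.666666666666667
side 257.60214246113406 298.4561350971048
crop side 196 248 4.666666666666667
```

View pics/c_e1.png

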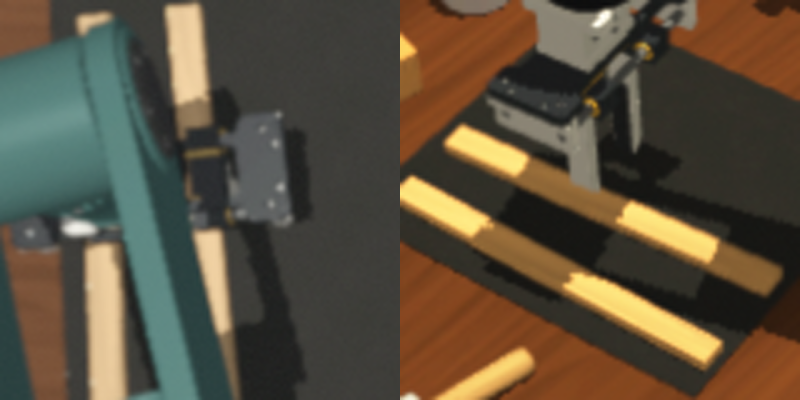

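Emit:
step_arm([
  [44,[2,3,-20],0],
  [44,[0,0,-17],0],
  [44,[0,0,-7],0],
  [15,[0,0,0],0],
  [15,[0,0,0],0],
  [15,[0,0,0],0],
  [15,[0,0,0],0],
], force=35)

```text
time_s: 46.3
tcp_pos: [0.5944, 0.2528, 0.0096]
ee_rot: [-180.0, -0.1, 8.2]
ft_force: [-0.0, -0.0, 0.6]
gripper_width: 0.0233
```

Emit:
step_arm([
  [15,[0,0,20],0],
  [15,[0,0,40],0],
  [15,[0,0,50],0],
  [15,[0,0,30],0],
])

```text
time_s: 46.8
tcp_pos: [0.5952, 0.2531, 0.1541]
ee_rot: [-179.9, -0.3, 8.2]
ft_force: [0.8, 0.1, -1.4]
gripper_width: 0.0234
```

Emit:
step_arm([
  [15,[-2.5,-41.3,0],7.5],
  [15,[-2.5,-41.3,0],7.5],
  [15,[-2.5,-41.3,0],7.5],
  [15,[-2.5,-41.3,0],7.5],
  [15,[-2.5,-41.3,0],7.5],
  [15,[-2.5,-41.3,0],7.5],
  [15,[-2.5,-41.3,0],7.5],
  [15,[-2.5,-41.3,0],7.5],
  [15,[-2.5,-41.3,0],7.5],
  [15,[-2.5,-41.3,-15],7.5],
])

```text
time_s: 48.05
tcp_pos: [0.57, -0.162, 0.1371]
ee_rot: [179.7, 0.1, 83.5]
ft_force: [0.4, 0.4, -0.4]
gripper_width: 0.0231
```

Emit:
step_arm([
  [15,[0,0,-18],0],
  [15,[0,0,0],0],
])

```text
time_s: 48.3
tcp_pos: [0.5678, -0.1593, 0.1145]
ee_rot: [-179.8, -0.1, 83.2]
ft_force: [0.5, 0.8, -1.4]
gripper_width: 0.023
```

```bash
python3 look.py e2 .58,-.16,.09 70
```

```text
48.3 [ 0.5678 -0.1593  0.1145] [-1.798e+02 -1.000e-01  8.320e+01] [ 0.54  0.78 -1.43] [-0.012 -0.11  -0.012] 0.023036026687010682 [-21.  12.  81.   0.  87. -14.]
top 393.46801492875625 241.00809407519753
crop top 322 166 4.0
side 358.62765495189086 205.6349557485277
crop side 284 140 4.0
```

View pics/c_top_e2.png

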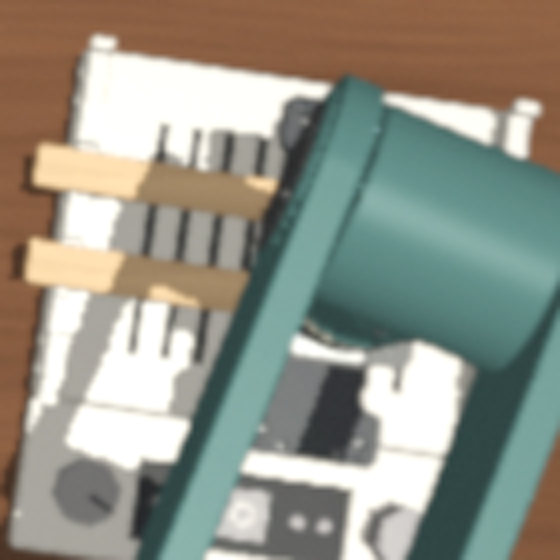

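View pics/c_side_e2.png

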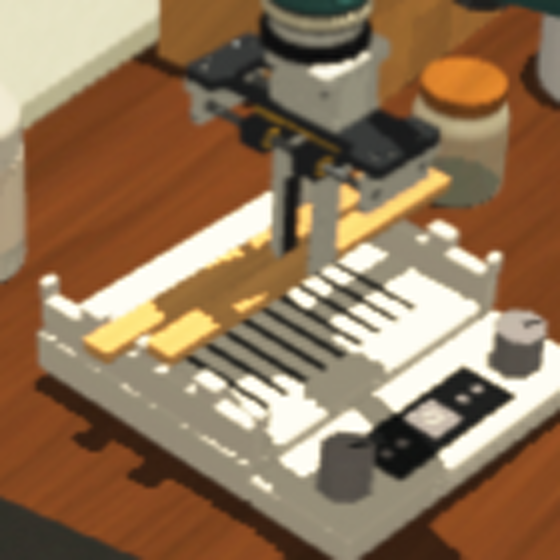

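Run:
```python
from h import *
d=load('top_e2.png'); print(unproj(d,(322+25/4,166+259/4),.120), unproj(d,(322+34/4,166+163/4),.092))
```

```text
[[ 0.58614019 -0.01150216  0.12      ]] [[ 0.64435291 -0.01553526  0.092     ]]
```

Emit:
step_arm([
  [15,[1,0,-10],0],
  [15,[0,0,-10],0],
  [15,[0,0,-5],0],
  [15,[0,0,-2],0],
  [15,[0,0,0],0],
])

```text
time_s: 49.02
tcp_pos: [0.5699, -0.1603, 0.0888]
ee_rot: [-180.0, -0.0, 83.2]
ft_force: [0.3, -0.1, -0.9]
gripper_width: 0.0233
```

Emit:
step_arm([
  [15,[0,0,-2],0],
  [15,[0,0,0],0],
])

```text
time_s: 49.28
tcp_pos: [0.57, -0.1603, 0.0869]
ee_rot: [180.0, 0.0, 83.2]
ft_force: [-0.0, -0.1, -0.5]
gripper_width: 0.0233
```

Emit:
step_arm([
  [15,[0,0,-1.5],0],
  [15,[0,0,0],0],
])

```text
time_s: 49.52
tcp_pos: [0.5702, -0.1604, 0.0865]
ee_rot: [179.9, 0.0, 83.2]
ft_force: [-2.5, 1.5, 4.3]
gripper_width: 0.0236
```

Emit:
step_arm([
  [36,[0,0,0],0],
  [40,[0,0,0],0],
  [40,[0,0,0],0],
  [40,[0,0,30],0],
  [40,[0,0,40],0],
  [44,[0,50,0],-8],
  [44,[0,60,0],-10],
  [44,[0,60,0],-10],
  [44,[0,60,0],-10],
  [44,[0,60,0],-10],
])

```text
time_s: 50.78
tcp_pos: [0.5699, 0.1285, 0.1553]
ee_rot: [180.0, -0.0, 35.4]
ft_force: [0.4, 0.2, -0.4]
gripper_width: 0.0437
```

```bash
python3 look.py e3 .6,-.16,.09 70; python3 slats.py top_e3.png
```

```text
50.775 [0.5699 0.1285 0.1553] [180.   -0.   35.4] [ 0.45  0.16 -0.45] [-0.005  0.016 -0.051] 0.0437487592904421 [ 7. 10. 78. -0. 91. 62.]
top 263.63434392361745 234.94423426326472
crop top 322 157 4.0
side 293.0266133869358 245.79855711421135
crop side 279 138 4.0
```

View pics/c_top_e3.png

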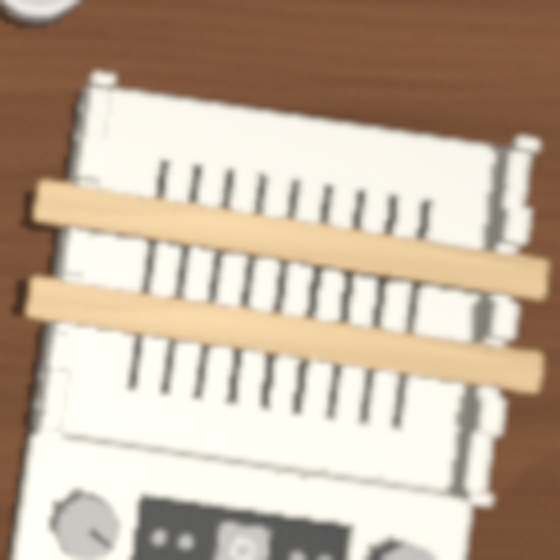

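View pics/side_e3.png

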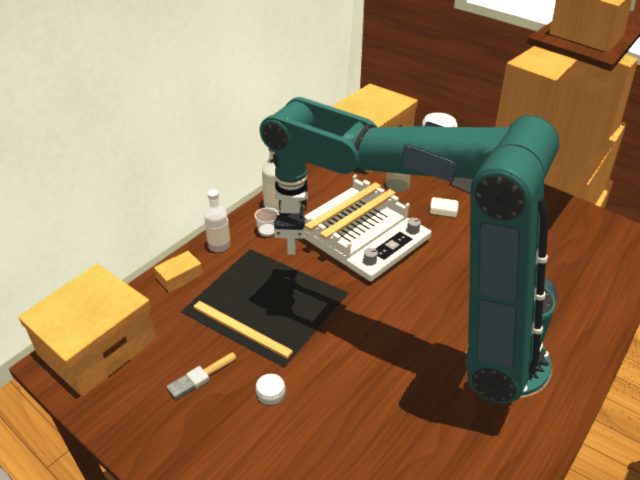

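Emit:
step_arm([
  [44,[2,33,0],-5.1],
  [44,[2,33,0],-5.1],
  [44,[2,33,0],-5.1],
  [44,[2,33,-20],-5.1],
  [44,[2,33,-30],-5.1],
  [44,[2,32,-30],-5.1],
  [44,[0,0,-20],0],
  [44,[0,0,0],0],
])

```text
time_s: 51.88
tcp_pos: [0.5809, 0.3218, 0.0527]
ee_rot: [179.8, 0.3, 5.2]
ft_force: [0.3, -0.4, 0.5]
gripper_width: 0.0442
```

```bash
python3 look.py f1 .582,.325,.015 60
```

```text
51.875 [0.5809 0.3218 0.0527] [179.8   0.3   5.2] [ 0.32 -0.38  0.47] [ 0.006 -0.006  0.034] 0.0442131002489157 [ 24.  24.  73.  -0.  83. 109.]
top 188.63591380696658 231.25087453660467
crop top 131 172 4.666666666666667
side 240.23254790895197 315.6298953590726
crop side 180 266 4.666666666666667
```

View pics/c_f1.png

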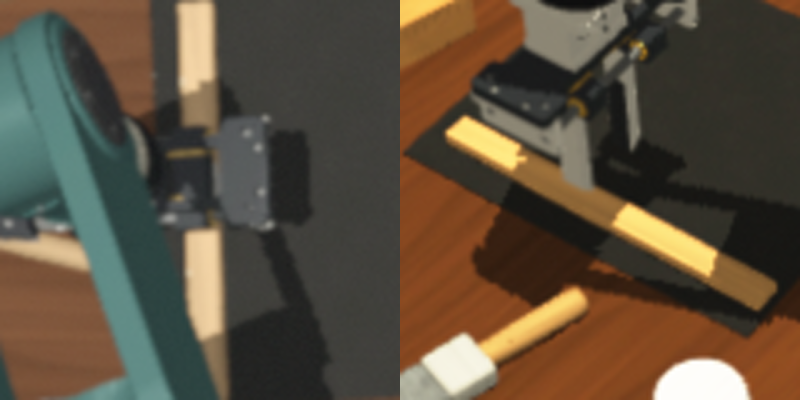

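Emit:
step_arm([
  [44,[0,2,-20],0],
  [44,[0,0,-20],0],
  [44,[0,0,-7],0],
  [15,[0,0,0],0],
  [15,[0,0,0],0],
  [15,[0,0,0],0],
  [15,[0,0,0],0],
])

```text
time_s: 52.85
tcp_pos: [0.5826, 0.3259, 0.0092]
ee_rot: [-180.0, -0.1, 5.1]
ft_force: [-0.3, 0.3, 1.1]
gripper_width: 0.0229
```

Emit:
step_arm([
  [15,[0,0,20],0],
  [15,[0,0,40],0],
  [15,[0,0,50],0],
  [15,[0,0,30],0],
])

```text
time_s: 53.35
tcp_pos: [0.5832, 0.3262, 0.1537]
ee_rot: [-179.9, -0.3, 5.1]
ft_force: [0.2, 0.1, -1.3]
gripper_width: 0.0232
```

Emit:
step_arm([
  [15,[-6.3,-43.8,0],7.1],
  [15,[-6.3,-43.8,0],7.1],
  [15,[-6.3,-43.8,0],7.1],
  [15,[-6.3,-43.8,0],7.1],
  [15,[-6.3,-43.8,0],7.1],
  [15,[-6.3,-43.8,0],7.1],
  [15,[-6.3,-43.8,0],7.1],
  [15,[-6.3,-43.8,0],7.1],
  [15,[-6.3,-43.8,0],7.1],
  [15,[-6.3,-43.8,0],7.1],
])

```text
time_s: 54.6
tcp_pos: [0.519, -0.1138, 0.1502]
ee_rot: [179.9, 0.0, 76.4]
ft_force: [0.4, -0.2, -2.0]
gripper_width: 0.0232
```

Emit:
step_arm([
  [15,[-6.3,-43.5,-10],7.1],
  [15,[0,0,-20],0],
  [15,[0,0,0],0],
])

```text
time_s: 54.98
tcp_pos: [0.5117, -0.156, 0.1179]
ee_rot: [-179.9, -0.0, 83.2]
ft_force: [-0.1, -0.6, -0.6]
gripper_width: 0.0237
```

```bash
python3 look.py f2 .53,-.16,.09 70
```

```text
54.975 [ 0.5117 -0.156   0.1179] [-179.9   -0.    83.2] [-0.08 -0.63 -0.59] [-0.029 -0.065  0.047] 0.023653878632691864 [-23.   5.  88.   0.  87. -16.]
top 391.72873210914867 265.8303207279862
crop top 321 188 4.0
side 374.39060349358874 212.69218088742215
crop side 299 147 4.0
```

View pics/c_top_f2.png

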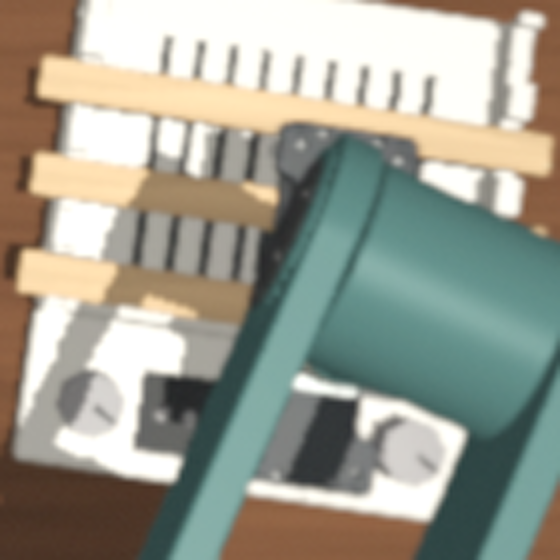

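View pics/c_side_f2.png

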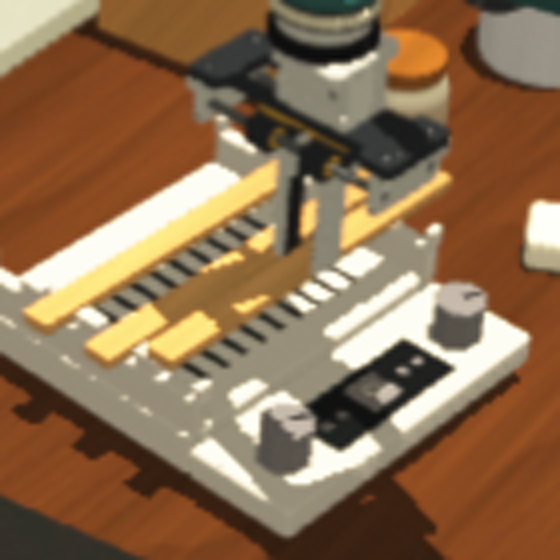

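Run:
```python
from h import *
d=load('top_f2.png'); print(unproj(d,(321+17/4,188+271/4),.1237), 'target',.5140+.0178,-.1545+.149)
```

```text
[[ 0.5297925  -0.00635116  0.1237    ]] target 0.5318 -0.005500000000000005
```

Emit:
step_arm([
  [15,[0.5,0,-10],0],
  [15,[0,0,-10],0],
  [15,[0,0,-6],0],
  [15,[0,0,-2],0],
  [15,[0,0,0],0],
])

```text
time_s: 55.7
tcp_pos: [0.5133, -0.1558, 0.0902]
ee_rot: [-180.0, -0.0, 83.2]
ft_force: [-0.6, 0.9, -0.5]
gripper_width: 0.0235
```

Emit:
step_arm([
  [15,[0.5,0.5,-3],0],
  [15,[0,0,-1],0],
  [15,[0,0,0],0],
])

```text
time_s: 56.08
tcp_pos: [0.5138, -0.1554, 0.0863]
ee_rot: [-180.0, -0.0, 83.2]
ft_force: [-0.9, -0.3, -1.7]
gripper_width: 0.0233
```

Emit:
step_arm([
  [15,[0,0,-1],0],
  [15,[0,0,0],0],
])

```text
time_s: 56.32
tcp_pos: [0.514, -0.1554, 0.086]
ee_rot: [180.0, 0.0, 83.2]
ft_force: [-1.0, -0.0, 1.3]
gripper_width: 0.0235
```

Emit:
step_arm([
  [36,[0,0,0],0],
  [40,[0,0,0],0],
  [40,[0,0,0],0],
  [40,[0,0,30],0],
  [40,[0,0,50],0],
  [40,[-50,0,0],0],
  [20,[-60,20,0],0],
  [0,[-60,20,0],0],
  [0,[-55,20,0],0],
  [0,[0,0,0],0],
])

```text
time_s: 57.58
tcp_pos: [0.2882, -0.0949, 0.1657]
ee_rot: [179.8, 0.1, 83.2]
ft_force: [0.9, 0.2, 0.6]
gripper_width: 0.0038
```

```bash
python3 look.py g1 .56,-.16,.09 75; python3 mark.py top_g1.png
```

```text
57.575 [ 0.2882 -0.0949  0.1657] [1.798e+02 1.000e-01 8.320e+01] [0.92 0.2  0.65] [-0.084 -0.092  0.   ] 0.0037531335257471213 [-29. -28. 110.  -0.  98. -22.]
top 364.08995690482675 370.7588040132082
crop top 316 170 3.7333333333333334
side 435.11180179726415 242.6224684383183
crop side 285 138 3.7333333333333334
yaw of mark world -128.4220433360482 [ 16.18870116 150.55105671] centroid dir -129.91984776702097
yaw of mark world -128.0023342798205 [ 17.0305088  117.27188064] centroid dir -127.8521187582014
```

View pics/c_top_g1.png

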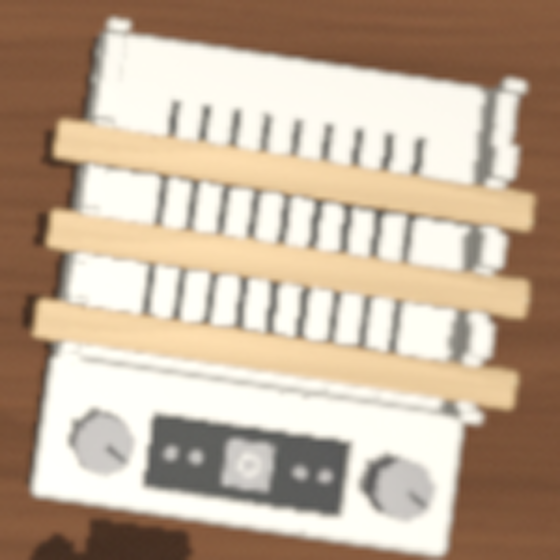

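View pics/c_side_g1.png

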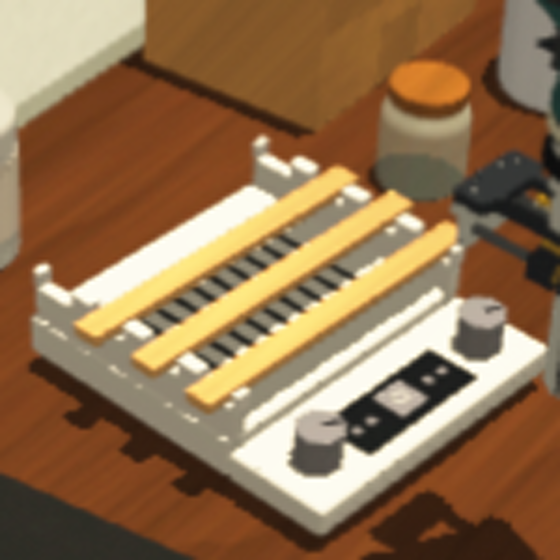

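Run:
```python
from h import *
d=load('top_g1.png'); im=cv2.cvtColor(d['img'],cv2.COLOR_RGB2BGR); hsv=cv2.cvtColor(im,cv2.COLOR_BGR2HSV)
m=cv2.inRange(hsv,(8,60,170),(30,200,255)); m[:165]=0;m[320:]=0;m[:,:318]=0;m[:,470:]=0
n,l,st,ce=cv2.connectedComponentsWithStats(m)
o=np.array([.5974,-.1644]); y=np.radians(-6.8)
for i in range(1,n):
    if st[i,4]<300: continue
    ys,xs=np.where(l==i); P=unproj(d,np.c_[xs,ys],.092)[:,:2]; (cx,cy),wh,a=cv2.minAreaRect((P*1000).astype(np.float32))
    v=np.array([cx,cy])/1000-o; print(wh,a,(v@[np.cos(y),np.sin(y)]*1000).round(1), (v@[-np.sin(y),np.cos(y)]*1000).round(1))
```

```text
(300.6806640625, 26.09920883178711) 82.631103515625 28.6 3.4
(300.9456787109375, 25.56021499633789) 83.11653137207031 -26.6 -0.6
(300.0820007324219, 25.953723907470703) 83.03994750976562 -82.6 -0.5
```

Emit:
step_arm([
  [0,[30,-10,0],0],
  [0,[40,-14,0],0],
  [0,[40,-14,-20],0],
  [0,[45,-14,-30],0],
  [0,[0,0,-30],0],
  [0,[0,0,-20],0],
  [0,[0,0,0],0],
], force=20)

```text
time_s: 58.55
tcp_pos: [0.4449, -0.1475, 0.0623]
ee_rot: [-179.7, -0.1, 83.2]
ft_force: [-0.5, -0.6, 1.1]
gripper_width: 0.0005
```

```bash
python3 look.py g2 .443,-.147,.046 50
```

```text
58.55 [ 0.4449 -0.1475  0.0623] [-1.797e+02 -1.000e-01  8.320e+01] [-0.54 -0.61  1.14] [-0.036 -0.065  0.054] 0.0004827361221475017 [-25.  -1. 101.   0.  80. -19.]
top 383.85544484452817 294.2873355152642
crop top 332 244 5.6
side 391.1898916478488 238.99988188978423
crop side 341 193 5.6
```

View pics/c_g2.png

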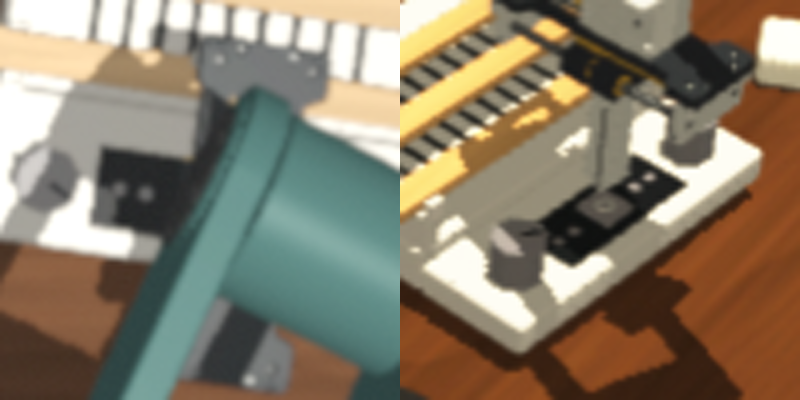

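Emit:
step_arm([
  [0,[-1.5,0,-8],0],
  [0,[0,0,-5],0],
  [0,[0,0,0],0],
])

```text
time_s: 59.02
tcp_pos: [0.4434, -0.1477, 0.0522]
ee_rot: [-180.0, -0.0, 83.2]
ft_force: [0.5, 0.2, -0.1]
gripper_width: 0.0008
```

Emit:
step_arm([
  [0,[0,0,-1.5],0],
  [0,[0,0,0],0],
])

```text
time_s: 59.28
tcp_pos: [0.4437, -0.1478, 0.051]
ee_rot: [180.0, 0.0, 83.2]
ft_force: [-0.5, 0.7, -0.6]
gripper_width: 0.0006
```

Emit:
step_arm([
  [0,[0,0,-1],0],
  [0,[0,0,0],0],
])

```text
time_s: 59.52
tcp_pos: [0.4437, -0.1478, 0.0499]
ee_rot: [180.0, -0.0, 83.2]
ft_force: [-0.1, -0.1, -1.1]
gripper_width: 0.0006
```

Emit:
step_arm([
  [0,[0,0,-2],0],
  [0,[0,0,0],0],
])

```text
time_s: 59.78
tcp_pos: [0.4436, -0.1477, 0.0476]
ee_rot: [-180.0, -0.0, 83.2]
ft_force: [0.4, 0.0, -0.3]
gripper_width: 0.0006
```

Emit:
step_arm([
  [0,[0,0,-1],0],
  [0,[0,0,0],0],
])

```text
time_s: 60.02
tcp_pos: [0.4437, -0.1478, 0.0468]
ee_rot: [-180.0, -0.0, 83.2]
ft_force: [0.3, 0.5, -0.2]
gripper_width: 0.0004
```

Emit:
step_arm([
  [0,[0,0,-1],0],
  [0,[0,0,0],0],
])

```text
time_s: 60.28
tcp_pos: [0.4438, -0.1479, 0.046]
ee_rot: [180.0, 0.0, 83.2]
ft_force: [0.5, 0.5, 0.3]
gripper_width: 0.0003
```

Emit:
step_arm([
  [0,[0,0,-0.7],0],
  [0,[0,0,0],0],
])

```text
time_s: 60.52
tcp_pos: [0.4438, -0.1479, 0.0455]
ee_rot: [180.0, 0.0, 83.2]
ft_force: [-1.2, 0.2, 2.3]
gripper_width: 0.0001
```

Emit:
step_arm([
  [0,[0,0,-0.7],0],
  [0,[0,0,0],0],
])

```text
time_s: 60.78
tcp_pos: [0.4438, -0.1479, 0.045]
ee_rot: [180.0, 0.0, 83.2]
ft_force: [-1.6, 0.8, 4.4]
gripper_width: 0.0002
```

Emit:
step_arm([
  [0,[0,0,-0.5],0],
  [0,[0,0,0],0],
])

```text
time_s: 61.02
tcp_pos: [0.4439, -0.1479, 0.045]
ee_rot: [180.0, 0.0, 83.2]
ft_force: [-2.2, 0.8, 6.9]
gripper_width: 0.0006
```

Emit:
step_arm([
  [0,[0,0,0],0],
  [0,[0,0,10],0],
  [0,[0,0,40],0],
  [0,[0,0,50],0],
  [0,[-40,10,20],0],
  [0,[-50,10,0],0],
  [0,[-50,10,0],0],
  [0,[0,0,0],0],
])

```text
time_s: 62.02
tcp_pos: [0.302, -0.1173, 0.1641]
ee_rot: [179.9, 0.1, 83.1]
ft_force: [0.6, -0.4, 0.2]
gripper_width: 0.0004
```

```bash
python3 look.py h1 .55,-.16,.09 75; python3 mark.py top_h1.png
python3 - <<'E'
from h import *
a=cv2.imread('pics/top_h1.png'); cv2.imwrite('pics/h1top.png',a)
E
```

```text
62.025 [ 0.302  -0.1173  0.1641] [1.799e+02 1.000e-01 8.310e+01] [ 0.63 -0.42  0.18] [-0.061 -0.142  0.004] 0.0004428126044189285 [-31. -25. 109.  -0.  96. -24.]
top 374.75097915449794 364.2538857308664
crop top 316 174 3.7333333333333334
side 434.662728884135 236.55592949328957
crop side 288 139 3.7333333333333334
yaw of mark world -128.47178230222167 [ 15.96407307 152.29520192] centroid dir -129.85774277858818
yaw of mark world -127.58254806008948 [ 17.98398136 120.0077308 ] centroid dir -127.89618806566092
```

View pics/h1top.png

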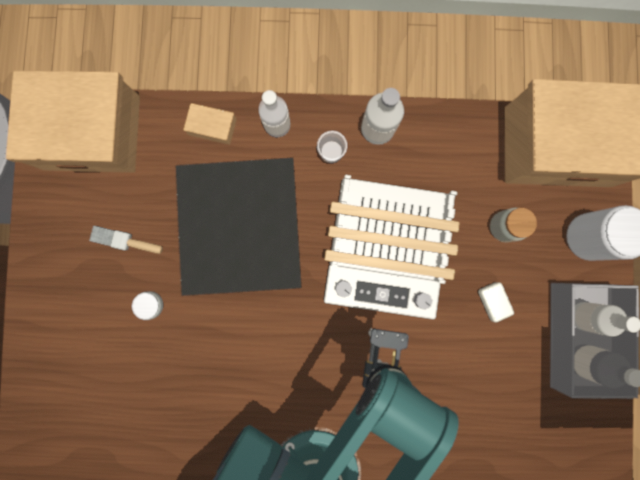

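View pics/c_side_h1.png

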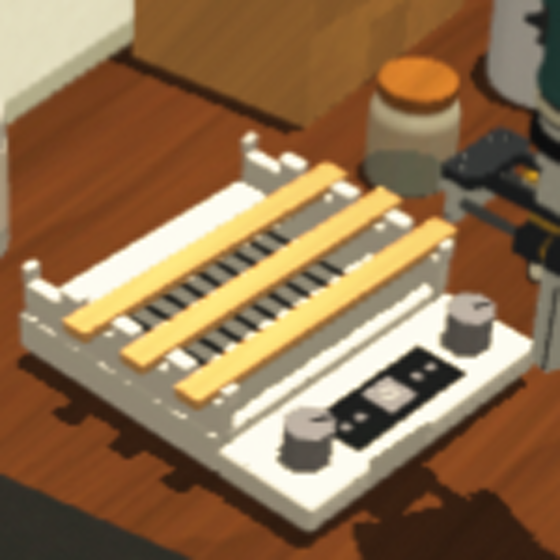

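```bash
python3 -c "
from plant import *
print(job_done())"
```

```text
the job is handed in; nothing more can be done
None
```

The job is handed in at about 62 s of the 210 s allowed: the airer stands level, all three slats are laid, and the key was pressed. I got no verdict back.

- **Feet:** I turned the right knob to its end stop to find where it was, then back to the level angle. I set the left knob from its mark to match. Both marks last read about -128° in world axes, against a target of -127°, so the two feet agree to about 1°. The key top met the finger at about 46 mm, the height given for a level airer. The strip did not dip at 6.9 N on the key, in the middle of the strip. I did not press the front corners one by one to test for rocking.
- **Slats:** Only three slats were on the mat. They now lie in the notches at x = 28, -28 and -84 mm, with the rearmost notch (x = 84 mm) empty.
    - By the top camera each is within about 1.5 mm of its notch centre.
    - Their offsets across the airer are +3.4, -0.6 and -0.5 mm. The first slat read +1.6 mm in an earlier picture, so that figure is uncertain by about 2 mm.
    - The first slat slid about 50 mm in the grip on the way over, and I corrected for this before laying it.
- **Key:** I pressed it last, to 6.9 N, and it gave about 1 mm before stopping.
- **Last pictures:** The slats are still in place, the other things on the worktop look unmoved, and the arm is clear of everything. I compared the airer's position with the first pictures only by eye.

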